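# Fit the overflow tube under the swivel tap

## Task

Get the rinse tub ready for filling: swing the tap's spout right out past the side of the tub and, while it is out of the way, turn the upside-down overflow tube over and push it, open mouth down, fully home onto the drain spigot. Then swing the spout back so that it points straight out over the middle of the tub and let go of everything, with the tube still home. Leave the other things on the counter where they are.

Things in the scene. Friction and masses are not known exactly. Their poses are not given: they have to be found in the camera images.
- tub: Bare metal rinse tub fixed on the counter, 270 mm (its x) by 260 mm (its y) outside, walls 70 mm high, 10 mm thick, inner floor 8 mm up. Origin: centre of its underside; z up. On its +x side, away from the robot, a ledge 75 mm deep, 70 mm high carries the tap; a tap-handle post, 32 mm wide, up to 125 mm above the counter, stands on it at y +75 mm.
- drain (a point): Foot of the drain spigot: centre of the flat 76 mm flange, 11 mm above the counter, on which the tube's mouth rests when home. The spigot rises 30 mm from it, 33 mm in diameter, top 4 mm tapered to 24 mm. Three sprung leaves stand out up to 4 mm at 9 mm height, sloping in to the top; they grip the bore at any yaw: the tube does not sink home by its weight, push with about 5 to 10 N.
- tap_pivot (a point): Point on the spout's vertical hinge axis, at the height of the level spout pipe's centre line (205 mm above the counter).
- spout (a joint): Spout angle (rad), -1.5 to 1.5, about a vertical hinge. 0: along the tub's -x, over the drain; positive swings the free end to the tub's -y side, negative to +y. Stays where left; about 1.5 N at the end moves it. A level pipe 22 mm in diameter, centre line 205 mm above the counter, 180 mm from hinge to outlet; a round end piece, 26 mm in diameter, hangs down to 165 mm.
- outlet (a point): Centre of the lower end of the spout's end piece, 180 mm from the hinge axis, 165 mm above the counter.
- tube: Loose overflow tube, plain grey plastic, about 160 g: straight octagon 48 mm across flats, 120 mm long. Flats face the body's x and y axes and halfway between. Origin: centre of its closed end (dark slots in the flats near it); z runs to the open mouth. Starts upside down: closed end on the counter, mouth up. Bore 36 mm across flats, 110 mm deep. Laid on a flat it does not roll.
- tube_mouth (a point): Centre of the tube's open mouth, 120 mm along z from its origin.
- jar: Bystander: glass jar with a metal lid, 60 mm in diameter, 75 mm tall. Origin at the centre of its underside.
- can: Bystander: closed can, 62 mm in diameter, 85 mm tall. Origin at the centre of its underside.
- detergent: Bystander: white detergent bottle, 84 mm in diameter, 220 mm tall. Origin at the centre of its underside.
- brush: Bystander: flat brush with a wooden handle lying on the counter, about 200 mm long and 42 mm wide, origin under its middle.
- mug: Bystander: white mug, 80 mm in diameter, 90 mm tall. Origin at the centre of its underside.
- dish: Bystander: white soap dish, 100 mm in diameter, 35 mm tall. Origin at the centre of its underside.
Mind the look-alikes: they are no part of the job. Leave any pink or purple look-alike of the tube alone.

How it is judged (in metres and radians):
On the way, in this order (a step that is already met when the one before it is completed fails the run):
1. the spout's outlet is out past the tub's side ((y of outlet in the frame of tub above 0.13 m or y of outlet in the frame of tub below -0.13 m)), for 0.2 s.
2. the tube is home on the spigot, mouth down, with the spout still out past the tub's side (horizontal distance between tube_mouth and drain below 0.005 m and z of tube_mouth in the frame of drain below 0.004 m and angle between tube's own z axis and vertical above 3.07 rad and (y of outlet in the frame of tub above 0.13 m or y of outlet in the frame of tub below -0.13 m)), for 0.2 s.
At the end, for the whole second after the job is handed in: The tube stands still, mouth down, on the drain spigot: mouth centre within 5 mm sideways and 4 mm in height of the flange, within 0.07 rad of upright; the spout rests within 0.2 rad of straight out over the tub (joint 0); nothing is held (horizontal distance between tube_mouth and drain below 0.005 m and z of tube_mouth in the frame of drain below 0.004 m and angle between tube's own z axis and vertical above 3.07 rad and value of joint spout between -0.2 and 0.2 rad and velocity of joint spout between -0.05 and 0.05 rad/s and linear speed of tube below 0.02 m/s); the robot touches nothing.
It fails at once if a bystander is moved by more than 30 mm or knocked over (distance of any of jar, can, detergent, brush, mug, dish from where it was at the start of the episode above 0.03 m or angle between any of jar, can, detergent, mug, dish's own z axis and vertical above 0.5 rad).
It also fails if it takes over 72 s, if anything falls off the work surface, if the arm or the gripper's body presses on something with over 40 N, if the wrist force passes 120 N, or if a joint passes its speed limit or range.

## Robot

A 6-joint arm with a two-finger parallel gripper is mounted at the origin on the work surface. World frame = base frame: x ahead of the robot, y to its left, z up, the work surface at z = 0. Lengths are in m, angles in degrees, forces in N, time in s.
With the tool pointing down it reaches from about 0.375 to 0.925 m from the base axis. Payload 5.7 kg.
Tool frame: the origin (TCP) lies at the very end of the fingers, on their centre line; the grasp point (between the pads) lies 19 mm behind it; z points along the fingers, y is the line along which they close (so a half turn about z gives the same grasp; the last joint's range is limited). The gripper opens to 85 mm and grips with 20 to 120 N. Pads are 22 mm wide; open, the fingers measure 114 mm over their backs; the gripper's body (76 mm by 85 mm) begins 54 mm behind the grasp point. The pads swing forward as they close: fully open they stand 13 mm farther back than shut.
Start: joints at [62.504, 20.558, 86.54, -0, 72.909, -6.595], TCP at [0.214, 0.56, 0.231] pointing down, gripper open.
Joint ranges: [-170.27, 170.27], [-57.76, 135], [12.27, 136.19], [-55.21, 235.2], [11.17, 155.16], [-170.74, 170.74]. Speed limits (degrees/s): [136.94, 136.94, 180, 180, 180, 180].

## Interface

Orientations are given as a 3x3 rotation matrix whose columns are the frame's x, y, z axes.
In Python, from rig import env, cams gives the robot as it stands.
- The arm moves only by the shell command python3 -m handwheel 'ROWS'. ROWS is text: rows parted by semicolons, each of 7 numbers parted by spaces: the shift along the tool's x, y, z in m, then the turn, a rotation vector about the tool's x, y, z in rad, then the finger opening in m, from 0 to 0.0854. In form: x y z ax ay az claw; .... A call has 1 to 8 rows; each row shifts and turns the commanded pose from where the row before left it, along the tool's axes as they then stand; what a row does not reach is not made up. A row lasts 1/12 s, in which the tool goes at most 41.7 mm and 7.16 degrees, less where a joint would pass 70% of its speed; a pose out of reach is approached as far as the arm can. A call with a gripper value outside its range is refused whole. The fingers move at their own pace and stop on an object; the grip force is fixed at half the most. Time passes only in rows, so rows that do not move let the fingers close. It gives the time, the measured TCP pose, the force, the opening and the grip force at its end, in the units of the state.
- env.get_state(): the state, without advancing time (a new reading comes with each control period).
- cams.capture(name): name is "scene" or "top" or "wrist"; returns a dict with "img" (384x512x3 uint8, red, green, blue), "intrinsics" (3x3 intrinsics, pixels), "distortion" ([k1, k2, p1, p2, k3] as OpenCV has them; the pictures are not rectified), "eye" and "attitude" of the camera in the world; the wrist camera has in their place "T_tool_cam" (4x4, takes a point from camera to tool coordinates, whose origin is the TCP and whose axes are the flange's). Camera axes: x right, y up, looking along -z (the intrinsics and any distortion apply to the point x, -y, -z); pixel columns grow to the right and rows downward; lengths in m; the calibration is good to about 2 mm. A picture is of the moment at which its call begins: read the wrist's pose just before it. There is no depth.
- env.close_job(): hands the job in; it is judged then, once.
Trained networks look in a picture, given as the dict that the camera call returned (one of the last four; its "shot" number tells which), for a name from the list of things; names that differ only in an ending like _2 or _b are one class to them, and where a whole thing is asked for, a point or a joint stands for the part that bears it (a point fixed in the world has none). Each returns a list of dicts, best first, with "p" (0 to 1); they miss things now and then, are a little off and sometimes report something else, mostly with a low value. They report only what shows in the picture. A call takes as long as a camera call. They do not tell look-alikes from the thing itself.
- cams.outline_of(name, picture): "pixels" (384x512 bool, what is visible of it) and "xy" ([column, row] in pixels, amid what is visible of it).
The state is a dict: "t": time; "joint_positions": joint angles; "qd": joint speeds; "joint_torque": joint torques, N m; "ee_pos": TCP position; "orientation": TCP orientation; "ft_force": force on the tool from outside, world axes, zero at the start; "ft_torque": the same for the moment, N m; "finger_gap": finger opening in m; "grip_force": force on a finger pad.
Only numpy, scipy, OpenCV 4.12 (cv2) and the standard library are available. Lean on these libraries where they do the work, as an engineer would, in place of code of your own. Each camera call takes 0.05 s, during which the arm holds its last target. There are 200 camera calls.

## Working session

There is one attempt and no reset: what is moved stays moved. The work goes in short steps, Python scripts to look and compute and a shell command to move; the robot and the scene stay as the last step left them, time stands still between calls to the robot, and variables do not carry over. Pictures are saved under pics/ and viewed, at most 10 in all, crops included, and the job is handed in when it is done.

```bash
ls; mkdir -p pics; cat > h.py <<'E'
import numpy as np, cv2
from rig import env, cams
def ray(c,uv,st=None):
    p=cv2.undistortPoints(np.array([[uv]],float),np.array(c["intrinsics"]),np.array(c["distortion"]))[0,0]
    d=np.array([p[0],-p[1],-1.])
    if "eye" in c: R=np.array(c["attitude"]);o=np.array(c["eye"])
    else:
        T=np.array(c["T_tool_cam"]);Rt=np.array(st["orientation"]);R=Rt@T[:3,:3];o=np.array(st["ee_pos"])+Rt@T[:3,3]
    return o,R@d
def onz(c,uv,z,st=None):
    o,d=ray(c,uv,st);return o+d*(z-o[2])/d[2]
def proj(c,P,st=None):
    if "eye" in c: R=np.array(c["attitude"]);o=np.array(c["eye"])
    else:
        T=np.array(c["T_tool_cam"]);Rt=np.array(st["orientation"]);R=Rt@T[:3,:3];o=np.array(st["ee_pos"])+Rt@T[:3,3]
    q=(np.atleast_2d(P)-o)@R; q=q*[1,-1,-1]
    return cv2.projectPoints(q,np.zeros(3),np.zeros(3),np.array(c["intrinsics"]),np.array(c["distortion"]))[0][:,0]
def save(c,n): cv2.imwrite("pics/"+n,c["img"][:,:,::-1])
E
cat > a.py <<'E'
from h import *
np.set_printoptions(precision=4,suppress=True)
ims=[]
for n in ("scene","top"):
    c=cams.capture(n);ims.append(c["img"]); print(n,c["eye"],np.array(c["attitude"]).round(3).tolist(),np.array(c["intrinsics"]).tolist(),c["distortion"])
    for o in ["tub","tube","spout","tap_pivot","outlet","drain","jar","can","detergent","brush","mug","dish"]:
        for r in cams.outline_of(o,c)[:3]:
            m=r["pixels"];ys,xs=np.nonzero(m); print(o,round(r["p"],2),np.round(r["xy"]),"box",xs.min(),ys.min(),xs.max(),ys.max(),"z0",onz(c,r["xy"],0)[:2])
    save(c,n+".png")
cv2.imwrite("pics/s1.png",cv2.resize(ims[0][:,:,::-1],(800,600)));cv2.imwrite("pics/t1.png",cv2.resize(ims[1][:,:,::-1],(800,600)))
s=env.get_state();print(s)
E
python3 a.py
```

```text
pics
scene [ 1.3244 -1.1141  0.9769] [[0.811, -0.291, 0.508], [0.585, 0.437, -0.683], [-0.023, 0.851, 0.525]] [[438.4388775310139, 0.0, 252.2509728904631], [0.0, 438.4388775310139, 193.86312834794856], [0.0, 0.0, 1.0]] [-0.1357  0.      0.      0.      0.    ]
tub 0.92 [277. 212.] box 222 171 332 252 z0 [0.5414 0.098 ]
tube 0.87 [175. 253.] box 164 235 182 273 z0 [ 0.3838 -0.3152]
tube 0.84 [126. 269.] box 116 250 138 287 z0 [ 0.3079 -0.4748]
tube 0.61 [159. 227.] box 153 214 169 249 z0 [ 0.2207 -0.237 ]
tap_pivot 0.87 [282. 212.] box 221 170 332 253 z0 [0.5579 0.1133]
tap_pivot 0.34 [296. 184.] box 259 170 310 216 z0 [0.4916 0.3302]
outlet 0.88 [301. 180.] box 259 170 310 215 z0 [0.4883 0.3756]
drain 0.72 [277. 213.] box 221 170 332 252 z0 [0.5465 0.0938]
jar 0.72 [197. 276.] box 188 260 206 288 z0 [ 0.529 -0.36 ]
can 0.6 [253. 254.] box 242 241 260 268 z0 [ 0.6133 -0.1641]
detergent 0.6 [282. 153.] box 275 124 292 171 z0 [0.271  0.5586]
brush 0.66 [338. 188.] box 320 185 364 192 z0 [0.6578 0.4039]
brush 0.53 [250. 253.] box 242 241 261 269 z0 [ 0.6048 -0.1666]
mug 0.82 [247. 286.] 
[... 1272 characters left out ...]
[0.517  0.4063]
mug 0.91 [331. 137.] box 320 119 348 154 z0 [ 0.7448 -0.348 ]
dish 0.8 [114. 205.] box 100 190 128 218 z0 [0.508  0.4094]
{'t': 1.3, 'joint_positions': array([62.5039, 20.5568, 86.5399, -0.0022, 72.9106, -6.5947]), 'qd': array([-0.0044,  0.0211,  0.0195,  0.0108, -0.051 , -0.0558]), 'joint_torque': array([  0.0015, -52.7614, -27.9038,  -0.0003,   0.0017,  -0.    ]), 'ee_pos': array([0.2141, 0.5605, 0.2313]), 'orientation': array([[-0.9342,  0.3567, -0.    ],
       [ 0.3567,  0.9342, -0.0001],
       [-0.    , -0.0001, -1.    ]]), 'ft_force': array([0.3851, 0.011 , 1.3853]), 'ft_torque': array([-0.0109,  0.0407,  0.0188]), 'grip_force': 0.0, 'finger_gap': 0.08558591341418932}
```

View pics/s1.png

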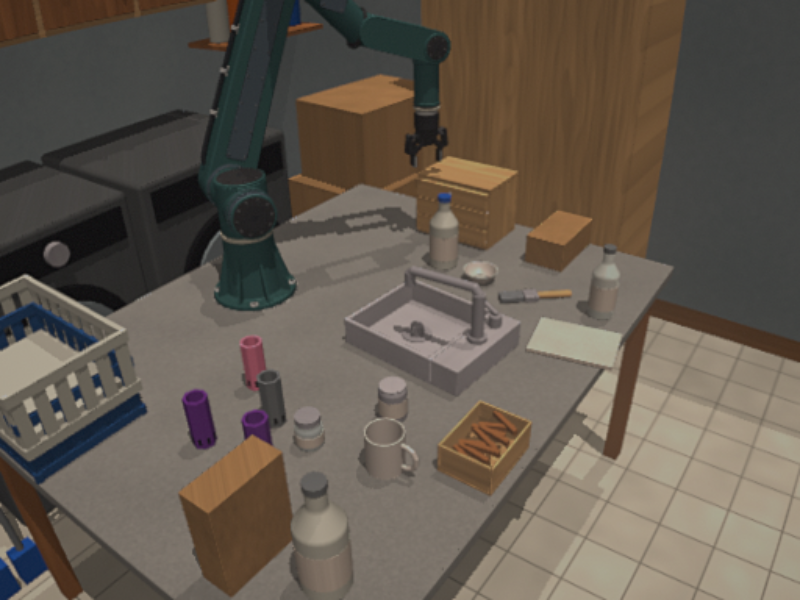

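View pics/t1.png

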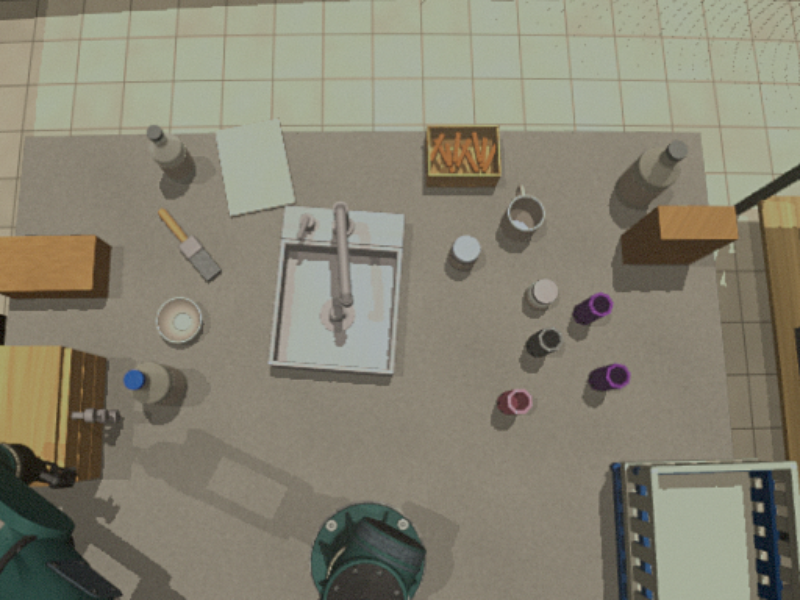

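The grey tube is at about (270,398) in the 800-px scene view and (545,343) in the top view. Pink and purple look-alikes stand beside it. The tub is in the middle, with the spout over the drain at top-view pixel (336,310). Next I fit the tub and tube poses to the outlines.

```bash
cat > fit.py <<'E'
from h import *
from scipy.optimize import minimize
np.set_printoptions(precision=4,suppress=True)
def hullmask(c,P,st=None,m=None):
    m=np.zeros((384*4,512*4),np.uint8) if m is None else m
    cv2.fillConvexPoly(m,cv2.convexHull(np.round(proj(c,P,st)*4+1.5).astype(np.int32)),1);return m
def rz(a):c,s=np.cos(a),np.sin(a);return np.array([[c,-s,0],[s,c,0],[0,0,1]])
def box(x0,x1,y0,y1,z0,z1):return np.array([[x,y,z] for x in(x0,x1) for y in(y0,y1) for z in(z0,z1)])
def octa(z,r=.024/np.cos(np.pi/8)):
    a=np.arange(8)*np.pi/4+np.pi/8;return np.c_[r*np.cos(a),r*np.sin(a),0*a+z]
def big(m):return cv2.resize(m.astype(np.uint8),None,fx=4,fy=4,interpolation=cv2.INTER_NEAREST)
def iou(a,b):return (a&b).sum()/(a|b).sum()
def tubefit(views,p0):
    O=np.r_[octa(0),octa(.12)]
    f=lambda p:-sum(iou(hullmask(c,O@rz(p[2]).T+[p[0],p[1],0],s),m) for c,s,m in views)
    return min((minimize(f,[*p0,y],method="Nelder-Mead",options=dict(initial_simplex=[[*p0,y],[p0[0]+.02,p0[1],y],[p0[0],p0[1]+.02,y],[*p0,y+.2]],xatol=1e-4)) for y in(0,.39)),key=lambda r:r.fun)
def tubmodel(c,p,st=None):
    R=rz(p[2]);T=lambda Q:Q@R.T+[p[0],p[1],0]
    m=hullmask(c,T(box(-.135,.135,-.13,.13,0,.07)),st); hullmask(c,T(box(.135,.21,-.13,.13,0,.07)),st,m)
    h=np.array([.1725,0,0]);u=np.array([-np.cos(p[3]),-np.sin(p[3]),0]);v=np.array([u[1],-u[0],0])*.011
    hullmask(c,T(np.array([h+v*a+[0,0,z] for a in(-1,1) for z in(.07,.215)])),st,m)
    hullmask(c,T(np.array([h+v*a+u*l+[0,0,z] for a in(-1,1) for z in(.194,.216) for l in(0,.19)])),st,m)
    hullmask(c,T(box(.155,.187,.059,.091,.07,.125)),st,m)
    return m
if __name__=="__main__":
    vs=[];vt=[]
    for n,near,nt in(("scene",(175,253),(277,212)),("top",(348,217),(217,184))):
        c=cams.capture(n)
        g=lambda o,q:big(min(cams.outline_of(o,c),key=lambda r:np.hypot(*(np.array(r["xy"])-q)))["pixels"])
        vs.append((c,None,g("tube",near)));vt.append((c,None,g("tub",nt)))
        for o in ["jar","can","detergent","brush","mug","dish"]:
            for r in cams.outline_of(o,c)[:1]:print(n,o,r["xy"],onz(c,r["xy"],.04)[:2])
    for v in([vs[0]],[vs[1]],vs):
        r=tubefit(v,[.45,-.36]);print("tube",r.x,r.fun)
    f=lambda p:-sum(iou(tubmodel(c,p),m) for c,s,m in vt)
    r=minimize(f,[.57,.06,0,0],method="Nelder-Mead",options=dict(initial_simplex=[[.57,.06,0,0],[.6,.06,0,0],[.57,.09,0,0],[.57,.06,.1,0],[.57,.06,0,.2]],xatol=1e-4,maxfev=600))
    print("tub",r.x,r.fun)
    for i,(c,_,m) in enumerate(vt):
        e=cv2.Canny(tubmodel(c,r.x)*255,50,100)
        im=cv2.resize(c["img"][:,:,::-1],None,fx=4,fy=4);im[cv2.dilate(e,np.ones((2,2)))>0]=(0,0,255)
        q=proj(c,np.array([r.x[0],r.x[1],.1]))[0]*4;x,y=q.astype(int);cv2.imwrite(f"pics/f{i}.png",im[y-300:y+300,x-400:x+400])
E
python3 fit.py; cat pics/none 2>/dev/null; python3 -c "
import cv2,numpy as np
a=cv2.imread('pics/f0.png');b=cv2.imread('pics/f1.png');cv2.imwrite('pics/f01.png',np.hstack([a[:,150:550],b[:,150:550]]))"
```

```text
Traceback (most recent call last):
  File "fit.py", line 30, in <module>
    vs.append((c,None,g("tube",near)));vt.append((c,None,g("tub",nt)))
                                                         ~^^^^^^^^^^
  File "fit.py", line 29, in <lambda>
    g=lambda o,q:big(min(cams.outline_of(o,c),key=lambda r:np.hypot(*(np.array(r["xy"])-q)))["pixels"])
                     ~~~^^^^^^^^^^^^^^^^^^^^^^^^^^^^^^^^^^^^^^^^^^^^^^^^^^^^^^^^^^^^^^^^^^^^
ValueError: min() iterable argument is empty
[ WARN:0@0.009] global loadsave.cpp:275 findDecoder imread_('pics/f0.png'): can't open/read file: check file path/integrity
[ WARN:0@0.009] global loadsave.cpp:275 findDecoder imread_('pics/f1.png'): can't open/read file: check file path/integrity
Traceback (most recent call last):
TypeError: 'NoneType' object is not subscriptable
```

```bash
sed -i 's/g=lambda o,q:.*/g=lambda o,q:big(min([r for k in ((o,) if o=="tube" else ("tub","tap_pivot","drain")) for r in cams.outline_of(k,c)],key=lambda r:np.hypot(*(np.array(r["xy"])-q)))["pixels"])/' fit.py; python3 fit.py;  python3 -c "
import cv2,numpy as np
a=cv2.imread('pics/f0.png');b=cv2.imread('pics/f1.png');cv2.imwrite('pics/f01.png',np.hstack([a[:,150:550],b[:,150:550]]))"
```

```text
scene jar [200.6, 275.6] [ 0.5694 -0.3831]
scene can [250.1, 253.6] [ 0.6343 -0.2067]
scene detergent [285.2, 152.5] [0.328  0.5006]
scene brush [338.8, 190.0] [0.6968 0.3283]
scene mug [245.8, 289.3] [ 0.7233 -0.3512]
scene dish [306.7, 171.4] [0.5075 0.3934]
top jar [347.4, 187.7] [ 0.5523 -0.3846]
top can [294.4, 158.7] [ 0.6545 -0.2083]
top detergent [98.8, 249.3] [0.3543 0.4427]
top mug [334.2, 137.4] [ 0.7296 -0.3488]
top dish [219.2, 158.6] [0.6568 0.0472]
tube [ 0.4462 -0.3756  0.0731] -0.880316742081448
tube [ 0.4452 -0.3746  0.6034] -0.9315292408281874
tube [ 0.445  -0.3749  0.122 ] -1.8059581199901067
tub [ 0.5266  0.0611 -0.0828  0.2734] -1.909861892718005
```

View pics/f01.png

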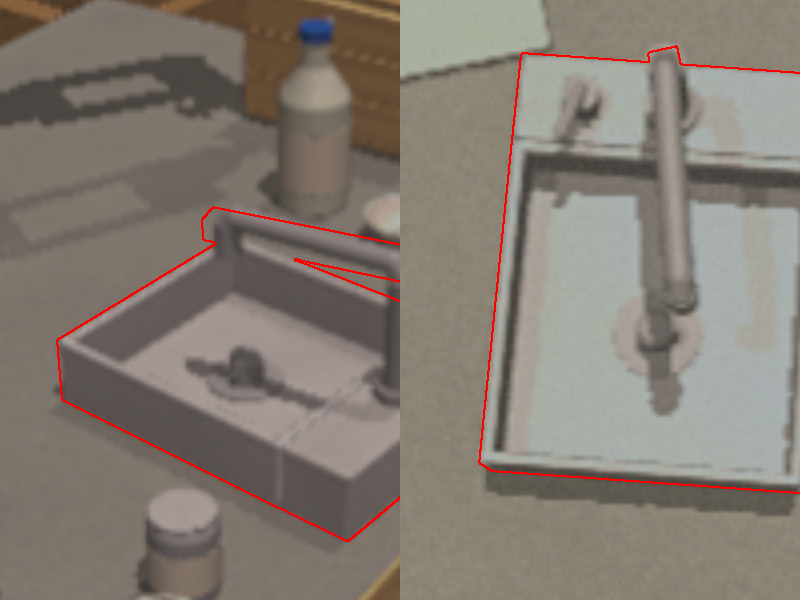

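Both fits look good: the red outlines match the tub edges and the spout, which starts near +0.27 rad. Now a helper that converts targets into tool-axis rows, starting with the spout.

```bash
cat > plan.py <<'E'
from h import *
from scipy.linalg import logm,expm
from scipy.spatial.transform import Rotation as Ro
TUB=np.array([.5266,.0611]);YAW=-.0828
HINGE=np.array([.6985,.0468])
def down(ya):  # tool down, tool y at world angle ya (deg)
    a=np.radians(ya);y=np.array([np.cos(a),np.sin(a),0]);z=np.array([0,0,-1.]);return np.c_[np.cross(y,z),y,z]
def tilt(ya,k,deg): # rotate a tool-down pose about its y axis by deg*k
    return down(ya)@Ro.from_rotvec([0,np.radians(deg)*k,0]).as_matrix()
def gp(P,R,d=.019): return np.array(P)+R[:,2]*d   # TCP for grasp point P
def H(p,R):
    T=np.eye(4);T[:3,:3]=R;T[:3,3]=p;return T
def steps(wps,st=None,vmax=.036,wmax=6.5):
    st=st or env.get_state();T=H(st["ee_pos"],np.array(st["orientation"]))
    for p,R in wps:
        G=H(p,R if R is not None else T[:3,:3]);D=np.linalg.inv(T)@G
        rv=Ro.from_matrix(D[:3,:3]).as_rotvec();L=logm(D).real
        n=int(max(1,np.ceil(np.linalg.norm(L[:3,3])/vmax),np.ceil(np.degrees(np.linalg.norm(rv))/wmax)))
        M=expm(L/n);w=Ro.from_matrix(M[:3,:3]).as_rotvec()
        print(n,"x  "," ".join(f"{v:.4f}" for v in [*M[:3,3],*w]),"  -> ",np.round(p,3));T=G
def spout(th,r,z):  # TCP pose over the spout pipe at joint th
    a=np.pi+th+YAW;return np.array([HINGE[0]+r*np.cos(a),HINGE[1]+r*np.sin(a),z]),down(np.degrees(a)-90)
E
python3 - <<'E'
from plan import *
s=env.get_state();p=s["ee_pos"]
a=spout(.27,.145,.33);steps([(p+[0,0,.1],None),a,spout(.27,.145,.175),spout(-.4,.145,.175),spout(-1.2,.145,.175)])
E
```

```text
3 x   0.0000 -0.0000 -0.0333 0.0000 -0.0000 0.0000   ->  [0.214 0.56  0.331]
18 x   -0.0223 -0.0283 0.0001 -0.0000 -0.0000 -0.0307   ->  [0.556 0.02  0.33 ]
5 x   0.0000 0.0000 0.0310 0.0000 0.0000 0.0000   ->  [0.556 0.02  0.175]
6 x   -0.0009 0.0162 0.0000 0.0000 0.0000 0.1117   ->  [0.57  0.114 0.175]
8 x   -0.0007 0.0145 0.0000 0.0000 0.0000 0.1000   ->  [0.657 0.186 0.175]
```

```bash
python3 -m handwheel '0 0 -0.0333 0 0 0 0.085; 0 0 -0.0333 0 0 0 0.085; 0 0 -0.0333 0 0 0 0.085' && python3 -m handwheel '-0.0223 -0.0283 0 0 0 -0.0307 0.085; -0.0223 -0.0283 0 0 0 -0.0307 0.085; -0.0223 -0.0283 0 0 0 -0.0307 0.085; -0.0223 -0.0283 0 0 0 -0.0307 0.085; -0.0223 -0.0283 0 0 0 -0.0307 0.085; -0.0223 -0.0283 0 0 0 -0.0307 0.085; -0.0223 -0.0283 0 0 0 -0.0307 0.085; -0.0223 -0.0283 0 0 0 -0.0307 0.085' && python3 -m handwheel '-0.0223 -0.0283 0 0 0 -0.0307 0.085; -0.0223 -0.0283 0 0 0 -0.0307 0.085; -0.0223 -0.0283 0 0 0 -0.0307 0.085; -0.0223 -0.0283 0 0 0 -0.0307 0.085; -0.0223 -0.0283 0 0 0 -0.0307 0.085; -0.0223 -0.0283 0 0 0 -0.0307 0.085; -0.0223 -0.0283 0 0 0 -0.0307 0.085; -0.0223 -0.0283 0 0 0 -0.0307 0.085' && python3 -m handwheel '-0.0223 -0.0283 0 0 0 -0.0307 0.085; -0.0223 -0.0283 0 0 0 -0.0307 0.085; 0 0 0 0 0 0 0.085; 0 0 0 0 0 0 0.085'
python3 - <<'E'
from plan import *
s=env.get_state();c=cams.capture("wrist");save(c,"w1.png")
steps([spout(.27,.145,.33)])
print(s["t"],s["ee_pos"],s["orientation"].round(3).tolist(),s["joint_positions"],np.array(c["T_tool_cam"]).round(3).tolist())
print(proj(c,[[*(spout(t,r,0)[0][:2]),.205] for t in(.27,) for r in (.05,.145,.18)],s))
E
```

```text
t: 2.8
ee_pos: [0.2138, 0.5599, 0.3318]
orientation: [[-0.934, 0.357, -0.001], [0.357, 0.934, -0.002], [0.0, -0.002, -1.0]]
ft_force: [1.0, 0.1, 0.1]
finger_gap: 0.0851
grip_force: 0.0
t: 3.47
ee_pos: [0.3288, 0.2951, 0.3314]
orientation: [[-0.993, 0.117, 0.0], [0.117, 0.993, 0.0], [-0.0, 0.0, -1.0]]
ft_force: [0.7, 0.3, 0.4]
finger_gap: 0.0852
grip_force: 0.0
t: 4.13
ee_pos: [0.5047, 0.0671, 0.3314]
orientation: [[-0.992, -0.127, 0.0], [-0.127, 0.992, -0.0], [-0.0, -0.0, -1.0]]
ft_force: [0.5, 0.4, -0.6]
finger_gap: 0.0848
grip_force: 0.0
t: 4.47
ee_pos: [0.5571, 0.0178, 0.3307]
orientation: [[-0.983, -0.184, -0.001], [-0.184, 0.983, 0.0], [0.001, 0.0, -1.0]]
ft_force: [-0.4, -0.1, -0.2]
finger_gap: 0.0851
grip_force: 0.0
1 x   -0.0003 0.0009 0.0007 0.0007 -0.0012 -0.0010   ->  [0.556 0.02  0.33 ]
4.4667 [0.5570562  0.01780432 0.3306589 ] [[-0.983, -0.184, -0.001], [-0.184, 0.983, 0.0], [0.001, 0.0, -1.0]] [-5.26846808e+00  1.27336727e+01  8.35811182e+01 -3.17851850e-03
  8.37249532e+01 -1.05868442e+02] [[0.0, 0.954, 0.3, 0.077], [1.0, -0.0, 0.0, -0.001], [0.0, 0.3, -0.954, -0.142], [0.0, 0.0, 0.0, 1.0]]
[[258.32407905 271.5940139 ]
 [258.43576728 187.97589981]
 [258.48325648 152.70408264]]
```

View pics/w1.png

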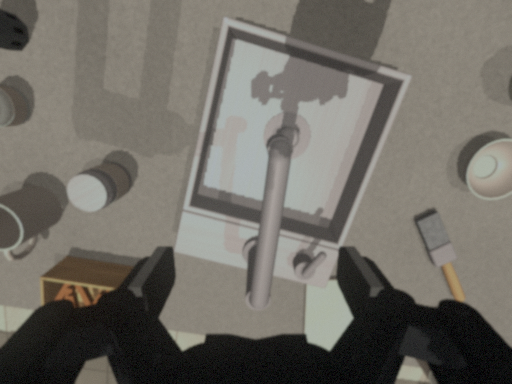

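The wrist view shows the hinge near (259,300) and the outlet near (281,138), so the spout is really at about +0.13 rad. The drain flange is centred around (290,130). I'll correct for that angle, descend astride the pipe and sweep.

```bash
python3 - <<'E'
from plan import *
steps([spout(.135,.145,.33),spout(.135,.145,.175),spout(-1.2,.145,.175),spout(-1.2,.145,.36)])
E
```

```text
2 x   -0.0004 0.0102 0.0004 0.0003 -0.0006 0.0670   ->  [0.554 0.039 0.33 ]
5 x   0.0000 0.0000 0.0310 0.0000 0.0000 -0.0000   ->  [0.554 0.039 0.175]
12 x   -0.0009 0.0161 0.0000 0.0000 0.0000 0.1112   ->  [0.657 0.186 0.175]
6 x   -0.0000 0.0000 -0.0308 0.0000 0.0000 0.0000   ->  [0.657 0.186 0.36 ]
```

```bash
python3 -m handwheel '-0.0004 0.0102 0 0 0 0.067 0.085; -0.0004 0.0102 0 0 0 0.067 0.085; 0 0 0.031 0 0 0 0.085; 0 0 0.031 0 0 0 0.085; 0 0 0.031 0 0 0 0.085; 0 0 0.031 0 0 0 0.085; 0 0 0.031 0 0 0 0.085; 0 0 0 0 0 0 0.04' && python3 -m handwheel '0 0 0 0 0 0 0.04;0 0 0 0 0 0 0.04; -0.0009 0.0161 0 0 0 0.1112 0.04; -0.0009 0.0161 0 0 0 0.1112 0.04; -0.0009 0.0161 0 0 0 0.1112 0.04; -0.0009 0.0161 0 0 0 0.1112 0.04' && python3 -m handwheel '-0.0009 0.0161 0 0 0 0.1112 0.04; -0.0009 0.0161 0 0 0 0.1112 0.04; -0.0009 0.0161 0 0 0 0.1112 0.04; -0.0009 0.0161 0 0 0 0.1112 0.04; -0.0009 0.0161 0 0 0 0.1112 0.04; -0.0009 0.0161 0 0 0 0.1112 0.04; -0.0009 0.0161 0 0 0 0.1112 0.04; -0.0009 0.0161 0 0 0 0.1112 0.04' && python3 -m handwheel '0 0 0 0 0 0 0.06; 0 0 -0.0308 0 0 0 0.06; 0 0 -0.0308 0 0 0 0.085; 0 0 -0.0308 0 0 0 0.085; 0 0 -0.0308 0 0 0 0.085; 0 0 -0.0308 0 0 0 0.085; 0 0 -0.0308 0 0 0 0.085'
python3 - <<'E'
from plan import *
c=cams.capture("top");save(c,"t2.png")
cv2.imwrite("pics/t2c.png",cv2.resize(c["img"][110:260,140:340,::-1],(800,600),interpolation=cv2.INTER_CUBIC))
# approach tube: grasp pt 85 up, tilt 45 toward -y (hand from +y side)
for k in(1,-1):
    R=tilt(0,k,45);print(k,R[:,2])
E
```

```text
t: 5.18
ee_pos: [0.5481, 0.041, 0.1712]
orientation: [[-0.998, -0.055, -0.011], [-0.055, 0.998, 0.001], [0.011, 0.001, -1.0]]
ft_force: [-1.4, 0.4, 0.0]
finger_gap: 0.075
grip_force: 0.0
t: 5.68
ee_pos: [0.5662, 0.1029, 0.1793]
orientation: [[-0.922, 0.386, 0.005], [0.386, 0.922, -0.001], [-0.005, 0.001, -1.0]]
ft_force: [0.4, -2.8, -1.1]
finger_gap: 0.04
grip_force: 1.1
t: 6.35
ee_pos: [0.6583, 0.1869, 0.1794]
orientation: [[-0.282, 0.96, 0.003], [0.96, 0.282, -0.0], [-0.001, 0.003, -1.0]]
ft_force: [-0.9, -2.3, -0.2]
finger_gap: 0.04
grip_force: 1.1
t: 6.93
ee_pos: [0.6563, 0.1862, 0.365]
orientation: [[-0.29, 0.957, 0.003], [0.957, 0.29, 0.001], [-0.0, 0.003, -1.0]]
ft_force: [0.1, 0.6, -0.4]
finger_gap: 0.0845
grip_force: 0.0
1 [ 0.          0.70710678 -0.70710678]
-1 [ 0.         -0.70710678 -0.70710678]
```

View pics/t2c.png

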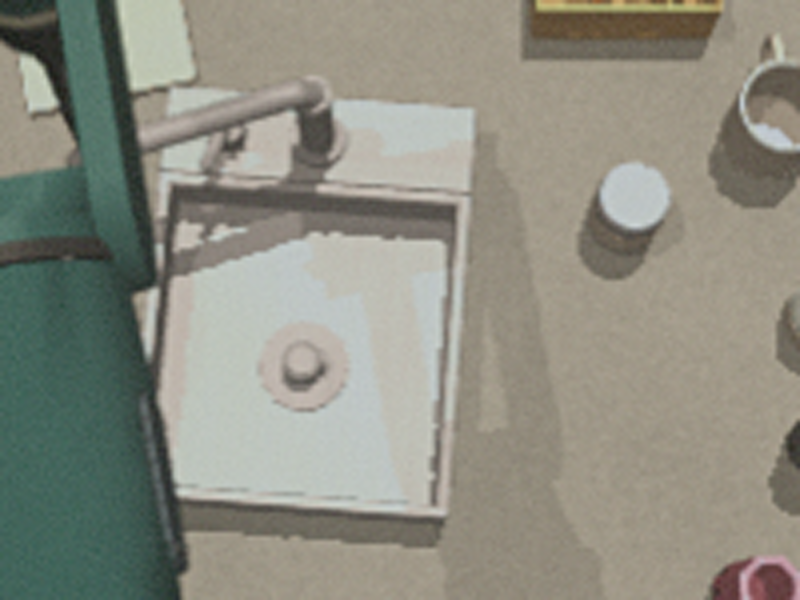

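The spout now lies well past the tub's +y side, crossing the wall near crop (140,145). The drain flange is fully visible at crop (304,366). Next I measure it and move to a tilted standoff at the tube.

```bash
python3 - <<'E'
from plan import *
c=cams.capture("top")
f=onz(c,(140+304/4-.5+.12,110+366/4-.4),.011);s=onz(c,(140+304/4-.4,110+359/4-.4),.041)
R=np.array([[np.cos(YAW),-np.sin(YAW)],[np.sin(YAW),np.cos(YAW)]])
for q in(f,s):print(q, (q[:2]-TUB)@R)
R1=tilt(0,-1,45)
steps([((.52,-.08,.33),down(8)),(gp((.445,-.375,.088),R1,-.09),R1)])
E
```

```text
[0.51577109 0.06085437 0.011     ] [-0.0107715 -0.0011404]
[0.5166454  0.05928124 0.041     ] [-0.00977007 -0.00263582]
9 x   -0.0255 -0.0218 0.0043 0.0016 0.0001 0.0172   ->  [ 0.52 -0.08  0.33]
9 x   -0.0171 -0.0100 0.0280 0.0061 -0.0871 0.0147   ->  [ 0.445 -0.311  0.152]
```

```bash
python3 -m handwheel '-0.0255 -0.0218 0.0043 0.0016 0 0.0172 0.085;-0.0255 -0.0218 0.0043 0.0016 0 0.0172 0.085;-0.0255 -0.0218 0.0043 0.0016 0 0.0172 0.085;-0.0255 -0.0218 0.0043 0.0016 0 0.0172 0.085;-0.0255 -0.0218 0.0043 0.0016 0 0.0172 0.085;-0.0255 -0.0218 0.0043 0.0016 0 0.0172 0.085;-0.0255 -0.0218 0.0043 0.0016 0 0.0172 0.085;-0.0255 -0.0218 0.0043 0.0016 0 0.0172 0.085' && python3 -m handwheel '-0.0255 -0.0218 0.0043 0.0016 0 0.0172 0.085; -0.0171 -0.01 0.028 0.0061 -0.0871 0.0147 0.085; -0.0171 -0.01 0.028 0.0061 -0.0871 0.0147 0.085; -0.0171 -0.01 0.028 0.0061 -0.0871 0.0147 0.085; -0.0171 -0.01 0.028 0.0061 -0.0871 0.0147 0.085; -0.0171 -0.01 0.028 0.0061 -0.0871 0.0147 0.085; -0.0171 -0.01 0.028 0.0061 -0.0871 0.0147 0.085; -0.0171 -0.01 0.028 0.0061 -0.0871 0.0147 0.085' && python3 -m handwheel '-0.0171 -0.01 0.028 0.0061 -0.0871 0.0147 0.085; -0.0171 -0.01 0.028 0.0061 -0.0871 0.0147 0.085; 0 0 0 0 0 0 0.085; 0 0 0 0 0 0 0.085'
cat > look.py <<'E'
from plan import *
from fit import *
s=env.get_state();c=cams.capture("wrist");save(c,"w2.png");print(s["joint_positions"].round(1))
exp=proj(c,[.445,-.375,.08],s)[0]
o=cams.outline_of("tube",c)
for r in o:print(r["p"],r["xy"],exp)
r=min(o,key=lambda r:np.hypot(*(np.array(r["xy"])-exp)));m=big(r["pixels"])
f=tubefit([(c,s,m)],[.445,-.375]);print(f.x,f.fun)
R1=tilt(0,-1,45);steps([(gp((f.x[0],f.x[1],.088),R1,-.09),R1),(gp((f.x[0],f.x[1],.088),R1),R1)])
E
python3 look.py
```

```text
t: 7.7
ee_pos: [0.5323, -0.0531, 0.3286]
orientation: [[-0.155, 0.988, -0.011], [0.988, 0.155, -0.003], [-0.002, -0.011, -1.0]]
ft_force: [-0.2, -0.2, -0.2]
finger_gap: 0.0851
grip_force: 0.0
t: 8.37
ee_pos: [0.4563, -0.2508, 0.1705]
orientation: [[-0.037, 0.999, -0.001], [0.815, 0.03, -0.579], [-0.578, -0.022, -0.815]]
ft_force: [0.1, -1.0, 0.7]
finger_gap: 0.0852
grip_force: 0.0
t: 8.7
ee_pos: [0.4519, -0.2997, 0.1737]
orientation: [[-0.006, 0.999, -0.047], [0.747, -0.027, -0.664], [-0.664, -0.039, -0.746]]
ft_force: [0.0, 0.3, 1.0]
finger_gap: 0.0852
grip_force: 0.0
[-14.7  22.2 111.4 -55.2  52.8  23.4]
0.86 [97.0, 120.7] [254.0531 183.8554]
0.7 [253.0, 172.3] [254.0531 183.8554]
0.6 [202.8, 226.6] [254.0531 183.8554]
0.57 [308.2, 220.8] [254.0531 183.8554]
[ 0.4441 -0.3743  0.0928] -0.9849900102433038
1 x   0.0060 -0.0061 0.0245 -0.0469 -0.0589 0.0071   ->  [ 0.444 -0.311  0.152]
4 x   0.0000 0.0000 0.0272 0.0000 0.0000 0.0000   ->  [ 0.444 -0.388  0.075]
```

View pics/w2.png

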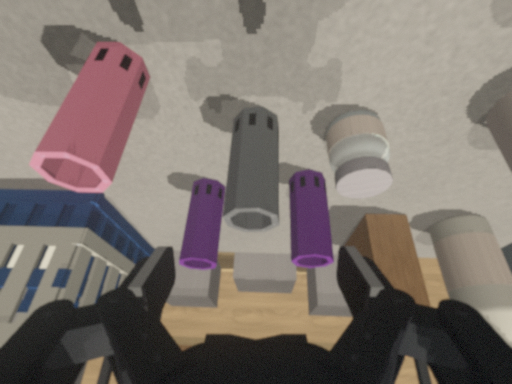

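The wrist view shows the grey tube centred at (253,172), mouth at (253,215), between pink and purple look-alikes. The fit agrees with the earlier one (0.444, −0.374, yaw 5°). J4 is at its limit of −55°, so I reduce the tilt to 36° and line up with the flats.

```bash
python3 - <<'E'
from plan import *
R1=tilt(5.3,-1,36);P=(.4441,-.3743,.088)
steps([(gp(P,R1,-.07),R1),(gp(P,R1),R1)])
E
```

```text
2 x   -0.0036 -0.0052 0.0223 -0.0526 0.0481 -0.0344   ->  [ 0.44  -0.333  0.145]
3 x   0.0000 0.0000 0.0297 0.0000 -0.0000 0.0000   ->  [ 0.445 -0.385  0.073]
```

```bash
python3 -m handwheel '-0.0036 -0.0052 0.0223 -0.0526 0.0481 -0.0344 0.085; -0.0036 -0.0052 0.0223 -0.0526 0.0481 -0.0344 0.085; 0 0 0 0 0 0 0.085'; python3 - <<'E'
from plan import *
R1=tilt(5.3,-1,36);P=(.4441,-.3743,.088)
print(env.get_state()["joint_positions"].round(1))
steps([(gp(P,R1,-.07),R1),(gp(P,R1),R1)])
E
```

```text
t: 9.05
ee_pos: [0.4378, -0.3346, 0.1455]
orientation: [[-0.075, 0.996, 0.05], [0.809, 0.09, -0.58], [-0.582, -0.003, -0.813]]
ft_force: [-0.9, -0.2, 0.2]
finger_gap: 0.0851
grip_force: 0.0
[-24.9  20.3 116.  -55.2  38.   13.1]
1 x   0.0014 0.0026 0.0001 -0.0041 -0.0066 -0.0005   ->  [ 0.44  -0.333  0.145]
3 x   0.0000 0.0000 0.0297 0.0000 -0.0000 0.0000   ->  [ 0.445 -0.385  0.073]
```

```bash
python3 - <<'E'
from plan import *
R1=tilt(5.3,-1,30);P=np.array((.4441,-.3743,.088))
steps([(gp(P,R1,-.07),R1),(gp(P,R1),R1)])
E
```

```text
1 x   -0.0060 0.0026 0.0004 -0.0041 0.0982 -0.0007   ->  [ 0.441 -0.339  0.149]
3 x   -0.0000 -0.0000 0.0297 0.0000 -0.0000 0.0000   ->  [ 0.445 -0.384  0.072]
```

```bash
python3 -m handwheel '-0.006 0.0026 0.0004 -0.0041 0.0982 0 0.085; 0 0 0.0297 0 0 0 0.085; 0 0 0.0297 0 0 0 0.085; 0 0 0.0297 0 0 0 0.085; 0 0 0 0 0 0 0.085'; python3 - <<'E'
from plan import *
R1=tilt(5.3,-1,30);P=np.array((.4441,-.3743,.088))
s=env.get_state();print(s["joint_positions"].round(1),s["ft_force"])
steps([(gp(P,R1),R1)])
E
```

```text
t: 9.47
ee_pos: [0.4479, -0.3849, 0.0749]
orientation: [[-0.077, 0.996, 0.035], [0.853, 0.084, -0.515], [-0.516, -0.01, -0.856]]
ft_force: [0.7, -0.3, -0.6]
finger_gap: 0.085
grip_force: 0.0
[-32.2  28.4 113.4 -55.1  30.6   9.5] [ 0.74982709 -0.32725164 -0.63715166]
1 x   0.0029 -0.0028 0.0022 -0.0127 0.0190 -0.0026   ->  [ 0.445 -0.384  0.072]
```

```bash
python3 -m handwheel '0.0029 -0.0028 0.0022 0 0.019 0 0.085; 0 0 0 0 0 0 0.02; 0 0 0 0 0 0 0.02; 0 0 0 0 0 0 0.02; 0 0 0 0 0 0 0.02; 0 0 0 0 0 0 0.02; 0 0 0 0 0 0 0.02; 0 0 0 0 0 0 0.02'; python3 - <<'E'
from plan import *
s=env.get_state();p=s["ee_pos"];R=np.array(s["orientation"])
print(s["joint_positions"].round(1),s["ft_force"])
# current tilt angle about own y vs vertical tube axis: rotate exactly 90 about tool y, yaw +15
R2=Ro.from_euler("z",15,degrees=True).as_matrix()@R@Ro.from_rotvec([0,np.pi/2,0]).as_matrix()
print(R2)
G=np.array([.46,-.265,0])
steps([(p+[0.0,.02,.12],None),(gp(G+[0,0,.13],R2),R2),(gp(G+[0,0,.026],R2),R2)])
E
```

```text
t: 10.13
ee_pos: [0.4455, -0.3825, 0.0749]
orientation: [[-0.079, 0.996, 0.037], [0.861, 0.087, -0.502], [-0.503, -0.008, -0.864]]
ft_force: [-0.9, 2.0, 5.4]
finger_gap: 0.0477
grip_force: 60.5
[-32.7  28.  113.5 -53.1  30.2   7.2] [-0.9023797   2.03679758  5.44085805]
[[-0.16560226  0.93988732 -0.29864314]
 [ 0.47505123  0.34140101  0.81103125]
 [ 0.86423505 -0.00756218 -0.5030314 ]]
4 x   -0.0108 0.0002 -0.0284 -0.0000 -0.0000 -0.0000   ->  [ 0.446 -0.362  0.195]
14 x   0.0073 0.0027 0.0074 0.0053 0.1114 -0.0201   ->  [ 0.454 -0.25   0.12 ]
3 x   -0.0300 0.0003 0.0174 0.0000 0.0000 -0.0000   ->  [ 0.454 -0.25   0.016]
```

```bash
python3 -m handwheel '-0.0108 0 -0.0284 0 0 0 0.02;-0.0108 0 -0.0284 0 0 0 0.02;-0.0108 0 -0.0284 0 0 0 0.02;-0.0108 0 -0.0284 0 0 0 0.02' && python3 -m handwheel '0.0073 0.0027 0.0074 0.0053 0.1114 -0.0201 0.02;0.0073 0.0027 0.0074 0.0053 0.1114 -0.0201 0.02;0.0073 0.0027 0.0074 0.0053 0.1114 -0.0201 0.02;0.0073 0.0027 0.0074 0.0053 0.1114 -0.0201 0.02;0.0073 0.0027 0.0074 0.0053 0.1114 -0.0201 0.02;0.0073 0.0027 0.0074 0.0053 0.1114 -0.0201 0.02;0.0073 0.0027 0.0074 0.0053 0.1114 -0.0201 0.02' && python3 -m handwheel '0.0073 0.0027 0.0074 0.0053 0.1114 -0.0201 0.02;0.0073 0.0027 0.0074 0.0053 0.1114 -0.0201 0.02;0.0073 0.0027 0.0074 0.0053 0.1114 -0.0201 0.02;0.0073 0.0027 0.0074 0.0053 0.1114 -0.0201 0.02;0.0073 0.0027 0.0074 0.0053 0.1114 -0.0201 0.02;0.0073 0.0027 0.0074 0.0053 0.1114 -0.0201 0.02;0.0073 0.0027 0.0074 0.0053 0.1114 -0.0201 0.02; 0 0 0 0 0 0 0.02'
python3 - <<'E'
from plan import *
s=env.get_state()
print(s["joint_positions"].round(1),s["ft_force"])
c=cams.capture("scene");save(c,"s2.png");cv2.imwrite("pics/s2c.png",cv2.resize(c["img"][170:320,90:290,::-1],(800,600),interpolation=cv2.INTER_CUBIC))
R2=np.array([[-.1656,.9399,-.2986],[.4751,.3414,.8110],[.8642,-.0076,-.5030]]);U,_,V=np.linalg.svd(R2);R2=U@V
G=np.array([.46,-.265,0])
steps([(gp(G+[0,0,.026],R2),R2)])
E
```

```text
t: 10.47
ee_pos: [0.444, -0.3618, 0.1949]
orientation: [[-0.079, 0.996, 0.036], [0.862, 0.086, -0.5], [-0.501, -0.009, -0.865]]
ft_force: [0.5, -0.8, -0.9]
finger_gap: 0.0475
grip_force: 62.6
t: 11.05
ee_pos: [0.4549, -0.3228, 0.1354]
orientation: [[-0.192, 0.975, -0.112], [0.95, 0.213, 0.23], [0.248, -0.062, -0.967]]
ft_force: [0.9, 0.7, -1.3]
finger_gap: 0.0473
grip_force: 62.6
t: 11.72
ee_pos: [0.4517, -0.2499, 0.1151]
orientation: [[-0.159, 0.941, -0.3], [0.477, 0.339, 0.81], [0.864, -0.014, -0.503]]
ft_force: [-0.4, 0.1, -3.4]
finger_gap: 0.0472
grip_force: 62.5
[-49.4  52.8  70.8  19.  113.4 -70.7] [-0.40842871  0.10231247 -3.35740043]
3 x   -0.0286 0.0012 0.0169 -0.0004 0.0023 -0.0023   ->  [ 0.454 -0.25   0.016]
```

View pics/s2c.png

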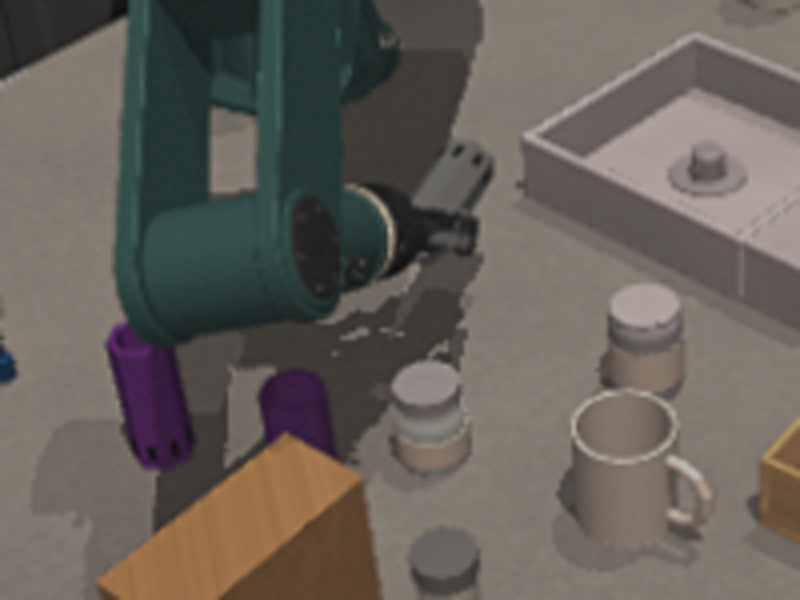

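The tube is held horizontally, slots end toward the tub around (470,155). The bulky wrist at (230,270) would come down on the purple tubes, so I shift and yaw to a clear lane before laying it down.

```bash
python3 - <<'E'
from plan import *
c=cams.capture("top")
for r in cams.outline_of("tube",c):print(r["xy"],onz(c,r["xy"],.06)[:2])
s=env.get_state();R2=Ro.from_euler("z",-25,degrees=True).as_matrix()@np.array([[-.1656,.9399,-.2986],[.4751,.3414,.8110],[.8642,-.0076,-.5030]]);U,_,V=np.linalg.svd(R2);R2=U@V;np.save("R2.npy",R2);print(R2)
G=np.array([.455,-.205,0])
steps([(gp(G+[0,0,.13],R2),R2),(gp(G+[0,0,.026],R2),R2)])
E
```

```text
[327.9, 257.8] [ 0.31840663 -0.30347756]
[379.9, 246.1] [ 0.35327889 -0.47648843]
[[ 0.0507076   0.99610757  0.07210029]
 [ 0.5005489  -0.0878193   0.86124246]
 [ 0.86422193 -0.00758182 -0.50305365]]
4 x   0.0083 0.0037 0.0130 -0.0939 0.0044 0.0543   ->  [ 0.456 -0.189  0.12 ]
3 x   -0.0300 0.0003 0.0174 0.0000 -0.0000 -0.0000   ->  [ 0.456 -0.189  0.016]
```

```bash
python3 -m handwheel '0.0083 0.0037 0.013 -0.0939 0.0044 0.0543 0.02;0.0083 0.0037 0.013 -0.0939 0.0044 0.0543 0.02;0.0083 0.0037 0.013 -0.0939 0.0044 0.0543 0.02;0.0083 0.0037 0.013 -0.0939 0.0044 0.0543 0.02; -0.03 0 0.0174 0 0 0 0.02; -0.0225 0 0.013 0 0 0 0.02; 0 0 0 0 0 0 0.02'
python3 - <<'E'
from plan import *
s=env.get_state();R2=np.load("R2.npy");print(s["joint_positions"].round(1),s["ft_force"].round(1))
G=np.array([.455,-.205,0])
steps([(gp(G+[0,0,.026],R2),R2)])
c=cams.capture("scene");cv2.imwrite("pics/s3c.png",cv2.resize(c["img"][170:320,90:290,::-1],(800,600),interpolation=cv2.INTER_CUBIC))
E
```

```text
t: 12.45
ee_pos: [0.4545, -0.1882, 0.0588]
orientation: [[0.053, 0.996, 0.072], [0.5, -0.089, 0.861], [0.864, -0.01, -0.503]]
ft_force: [-0.0, 0.1, -1.0]
finger_gap: 0.0475
grip_force: 62.5
[-55.9  50.8  89.9  32.9  92.1 -65.9] [-0.   0.1 -1. ]
2 x   -0.0184 0.0011 0.0105 -0.0001 0.0000 -0.0012   ->  [ 0.456 -0.189  0.016]
```

View pics/s3c.png

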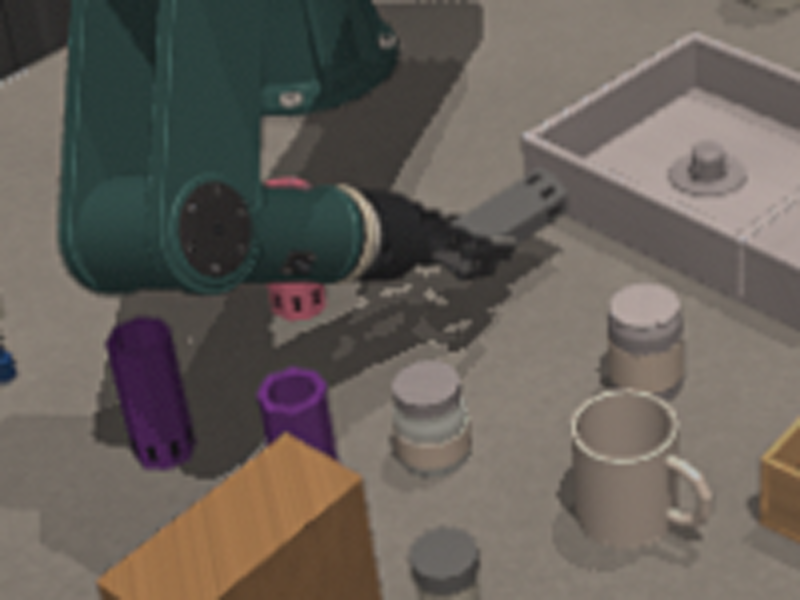

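```bash
python3 - <<'E'
from plan import *
c=cams.capture("scene");s=env.get_state();z=s["orientation"][:,2]
for l in(.15,.2,.25,.3,.35,.4):
    P=s["ee_pos"]-l*z;print(l,P.round(3),((proj(c,P)[0]-[90,170])*4).round())
for P in((.3533,-.4765,.12),(.3184,-.3035,.12),(.52,-.48,.12)):print(((proj(c,P)[0]-[90,170])*4).round())
E
```

```text
0.15 [ 0.445 -0.318  0.137] [371. 230.]
0.2 [ 0.441 -0.361  0.162] [327. 230.]
0.25 [ 0.438 -0.404  0.187] [281. 229.]
0.3 [ 0.434 -0.447  0.212] [232. 228.]
0.35 [ 0.43  -0.49   0.237] [180. 227.]
0.4 [ 0.427 -0.534  0.262] [125. 226.]
[153. 306.]
[279. 190.]
[297. 388.]
```

```bash
python3 -m handwheel '-0.0184 0.0011 0.0105 0 0 0 0.02; -0.0184 0.0011 0.0105 0 0 0 0.02; 0 0 0 0 0 0 0.02; 0 0 0 0 0 0 0.02'
```

```text
t: 12.88
ee_pos: [0.458, -0.1892, 0.0193]
orientation: [[0.05, 0.996, 0.073], [0.498, -0.088, 0.863], [0.866, -0.007, -0.5]]
ft_force: [0.0, 1.6, -1.0]
finger_gap: 0.0476
grip_force: 62.8
```

```bash
python3 -m handwheel '-0.0035 0 0.002 0 0 0 0.02; 0 0 0 0 0 0 0.02; 0 0 0 0 0 0 0.02'
```

```text
t: 13.13
ee_pos: [0.4583, -0.1894, 0.0162]
orientation: [[0.05, 0.996, 0.074], [0.497, -0.089, 0.863], [0.866, -0.006, -0.5]]
ft_force: [0.9, -1.3, 4.5]
finger_gap: 0.0473
grip_force: 63.0
```

```bash
python3 -m handwheel '0 0 0 0 0 0 0.085; 0 0 0 0 0 0 0.085; 0 0 0 0 0 0 0.085; 0 0 0 0 0 0 0.085; 0 0 -0.025 0 0 0 0.085; 0 0 -0.035 0 0 0 0.085; 0 0 -0.035 0 0 0 0.085; 0 0 -0.035 0 0 0 0.085'; python3 - <<'E'
from plan import *
s=env.get_state();p=s["ee_pos"];print(s["ft_force"])
R3=tilt(-5.5,-1,30);P=np.array([.4625,-.148,.027])
steps([(p+[0,0,.08],None),(gp(P,R3,-.09),R3),(gp(P,R3),R3)])
E
```

```text
t: 13.8
ee_pos: [0.4475, -0.3017, 0.0796]
orientation: [[0.052, 0.996, 0.072], [0.496, -0.088, 0.864], [0.867, -0.009, -0.499]]
ft_force: [0.6, -0.3, -0.4]
finger_gap: 0.0852
grip_force: 0.0
[ 0.57766818 -0.34810775 -0.38063544]
3 x   0.0231 -0.0002 -0.0133 0.0000 0.0000 0.0000   ->  [ 0.448 -0.302  0.16 ]
14 x   0.0137 0.0001 0.0091 -0.0009 -0.1123 0.0004   ->  [ 0.467 -0.103  0.105]
4 x   0.0000 -0.0000 0.0273 0.0000 -0.0000 0.0000   ->  [ 0.462 -0.157  0.011]
```

```bash
python3 -m handwheel '0.0231 0 -0.0133 0 0 0 0.085;0.0231 0 -0.0133 0 0 0 0.085;0.0231 0 -0.0133 0 0 0 0.085; 0.0137 0 0.0091 0 -0.1123 0 0.085; 0.0137 0 0.0091 0 -0.1123 0 0.085; 0.0137 0 0.0091 0 -0.1123 0 0.085; 0.0137 0 0.0091 0 -0.1123 0 0.085' && python3 -m handwheel '0.0137 0 0.0091 0 -0.1123 0 0.085; 0.0137 0 0.0091 0 -0.1123 0 0.085; 0.0137 0 0.0091 0 -0.1123 0 0.085; 0.0137 0 0.0091 0 -0.1123 0 0.085; 0.0137 0 0.0091 0 -0.1123 0 0.085; 0.0137 0 0.0091 0 -0.1123 0 0.085; 0.0137 0 0.0091 0 -0.1123 0 0.085' && python3 -m handwheel '0.0137 0 0.0091 0 -0.1123 0 0.085;0.0137 0 0.0091 0 -0.1123 0 0.085; 0.0137 0 0.0091 0 -0.1123 0 0.085; 0 0 0 0 0 0 0.085; 0 0 0 0 0 0 0.085'
python3 - <<'E'
from plan import *
from fit import octa,hullmask,big,iou
from scipy.optimize import minimize
s=env.get_state();c=cams.capture("wrist");save(c,"w3.png");print(s["joint_positions"].round(1))
exp=proj(c,[.46,-.175,.03],s)[0];o=cams.outline_of("tube",c)
for r in o:print(r["p"],r["xy"],exp)
m=big(min(o,key=lambda r:np.hypot(*(np.array(r["xy"])-exp)))["pixels"])
O=np.r_[octa(0),octa(.12)]
def pts(p):
    a=np.radians(p[2]);ax=np.array([np.cos(a),np.sin(a),0]);sd=np.array([-ax[1],ax[0],0])
    return np.array([p[0],p[1],.024])+O[:,2:3]*ax+O[:,:1]*sd+O[:,1:2]*[0,0,1]
p0=np.array([.4656,-.115,-95.5])
f=lambda p:-iou(hullmask(c,pts(p),s),m)
r=minimize(f,p0,method="Nelder-Mead",options=dict(initial_simplex=[p0,p0+[.01,0,0],p0+[0,.01,0],p0+[0,0,5]]))
print(f(p0),r.x,r.fun)
ax=np.array([np.cos(np.radians(r.x[2])),np.sin(np.radians(r.x[2]))])
R3=tilt(r.x[2]+90,-1,30);P=np.array([*(r.x[:2]+.033*ax),.027]);np.save("P3.npy",P);np.save("R3.npy",R3);print(P)
steps([(gp(P,R3,-.09),R3),(gp(P,R3),R3)])
E
```

```text
t: 14.38
ee_pos: [0.4545, -0.2393, 0.1783]
orientation: [[0.078, 0.996, 0.045], [0.826, -0.09, 0.556], [0.558, -0.006, -0.83]]
ft_force: [0.6, 0.4, -0.9]
finger_gap: 0.0851
grip_force: 0.0
t: 14.97
ee_pos: [0.4637, -0.1328, 0.1436]
orientation: [[0.086, 0.996, -0.021], [0.979, -0.089, -0.183], [-0.184, -0.005, -0.983]]
ft_force: [-0.3, -0.6, -0.0]
finger_gap: 0.0854
grip_force: 0.0
t: 15.38
ee_pos: [0.4634, -0.1033, 0.1067]
orientation: [[0.067, 0.996, -0.056], [0.884, -0.086, -0.46], [-0.464, -0.019, -0.886]]
ft_force: [0.1, -0.1, 0.6]
finger_gap: 0.0849
grip_force: 0.0
[ -0.1  24.7 110.  -34.6  54.3  27.4]
0.69 [303.2, 326.8] [259.7025 223.9915]
0.58 [261.1, 209.0] [259.7025 223.9915]
0.58 [171.5, 302.7] [259.7025 223.9915]
-0.9664153323920814 [  0.4648  -0.116  -94.5329] -0.9803812340477251
[ 0.4622 -0.1489  0.027 ]
1 x   0.0030 0.0013 0.0021 -0.0187 -0.0424 -0.0030   ->  [ 0.466 -0.104  0.105]
4 x   0.0000 -0.0000 0.0273 -0.0000 0.0000 0.0000   ->  [ 0.461 -0.158  0.011]
```

View pics/w3.png

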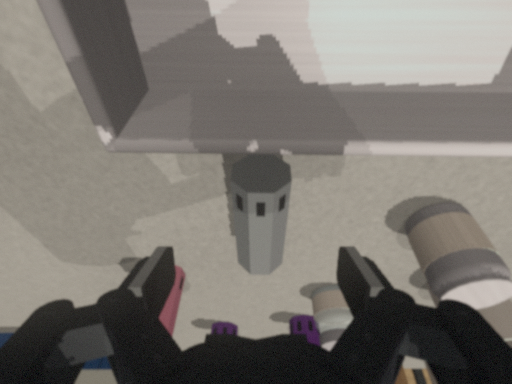

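The tube lies on a flat, slotted end toward the tub at (262,180), within 1 mm of prediction. Advancing to grasp near the closed end.

```bash
python3 -m handwheel '0.003 0.0013 0.0021 -0.0187 -0.0424 -0.003 0.085; 0 0 0.0273 0 0 0 0.085; 0 0 0.0273 0 0 0 0.085; 0 0 0.0273 0 0 0 0.085; 0 0 0.024 0 0 0 0.085; 0 0 0 0 0 0 0.085'; python3 - <<'E'
from plan import *
s=env.get_state();print(s["joint_positions"].round(1),s["ft_force"])
P=np.load("P3.npy");R3=np.load("R3.npy");steps([(gp(P,R3),R3)])
E
```

```text
t: 15.98
ee_pos: [0.4595, -0.1601, 0.0114]
orientation: [[0.073, 0.996, -0.045], [0.863, -0.085, -0.498], [-0.5, -0.002, -0.866]]
ft_force: [-0.6, -0.5, 0.3]
finger_gap: 0.085
grip_force: 0.0
[ -5.2  35.2 114.8 -49.2  41.4  40.6] [-0.61351786 -0.50994042  0.31565035]
1 x   0.0020 0.0017 -0.0002 -0.0052 0.0004 -0.0043   ->  [ 0.461 -0.158  0.011]
```

```bash
python3 -m handwheel '0.002 0.0017 0 -0.0052 0 -0.0043 0.085; 0 0 0 0 0 0 0.02; 0 0 0 0 0 0 0.02; 0 0 0 0 0 0 0.02; 0 0 0 0 0 0 0.02; 0 0 0 0 0 0 0.02; 0 0 0 0 0 0 0.02; 0 0 0 0 0 0 0.02'; python3 - <<'E'
from plan import *
s=env.get_state();p=s["ee_pos"];R=np.array(s["orientation"]);print(s["ft_force"],s["joint_positions"].round(1))
c=cams.capture("scene")
for z,rows in((.011,(170,172,174)),(.041,(149,152))):
    for v in rows:print(z,v,onz(c,(90+708/4-.4,170+v/4-.4),z))
I=c["img"][190:225,240:295];cv2.imwrite("pics/d.png",np.hstack([cv2.resize(I[:,:,::-1],(440,280),interpolation=cv2.INTER_CUBIC)]))
R4=R@Ro.from_rotvec([0,np.pi/2,0]).as_matrix();np.save("R4.npy",R4);print(R4)
D=np.array([.517,.061,0])
steps([(p+[0,-.03,.17],None),(gp(np.array([.47,-.1,.22]),R4),R4),(gp(D+[0,0,.155],R4),R4)])
E
```

```text
t: 16.65
ee_pos: [0.4643, -0.1551, 0.0137]
orientation: [[0.065, 0.997, -0.032], [0.862, -0.072, -0.501], [-0.502, 0.005, -0.865]]
ft_force: [0.4, 1.3, 7.3]
finger_gap: 0.047
grip_force: 61.3
[0.44448475 1.29181913 7.28210614] [ -4.5  35.  114.7 -49.4  41.3  40.9]
0.011 170 [0.51642199 0.06424455 0.011     ]
0.011 172 [0.518391   0.06135027 0.011     ]
0.011 174 [0.52035331 0.05846588 0.011     ]
0.041 149 [0.52108422 0.05768386 0.041     ]
0.041 152 [0.52404898 0.05332537 0.041     ]
[[ 0.03186964  0.99735823  0.06527553]
 [ 0.50097254 -0.07245248  0.86242516]
 [ 0.8648762   0.00521607 -0.50195812]]
5 x   -0.0222 0.0006 -0.0264 0.0000 -0.0000 0.0000   ->  [ 0.464 -0.185  0.184]
14 x   0.0083 -0.0000 -0.0004 -0.0000 0.1122 -0.0000   ->  [ 0.471 -0.084  0.21 ]
5 x   0.0052 0.0070 0.0349 0.0000 -0.0000 0.0000   ->  [0.518 0.077 0.145]
```

View pics/d.png

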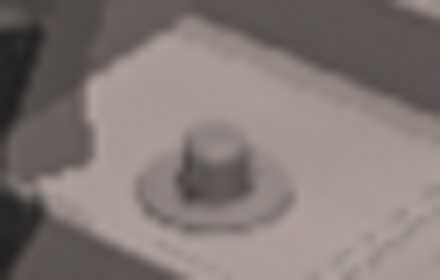

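```bash
python3 -m handwheel '-0.0222 0.0006 -0.0264 0 0 0 0.02; -0.0222 0.0006 -0.0264 0 0 0 0.02; -0.0222 0.0006 -0.0264 0 0 0 0.02; -0.0222 0.0006 -0.0264 0 0 0 0.02; -0.0222 0.0006 -0.0264 0 0 0 0.02; 0.0083 0 -0.0004 0 0.1122 0 0.02; 0.0083 0 -0.0004 0 0.1122 0 0.02' && python3 -m handwheel '0.0083 0 -0.0004 0 0.1122 0 0.02; 0.0083 0 -0.0004 0 0.1122 0 0.02; 0.0083 0 -0.0004 0 0.1122 0 0.02; 0.0083 0 -0.0004 0 0.1122 0 0.02; 0.0083 0 -0.0004 0 0.1122 0 0.02; 0.0083 0 -0.0004 0 0.1122 0 0.02' && python3 -m handwheel '0.0083 0 -0.0004 0 0.1122 0 0.02; 0.0083 0 -0.0004 0 0.1122 0 0.02; 0.0083 0 -0.0004 0 0.1122 0 0.02; 0.0083 0 -0.0004 0 0.1122 0 0.02; 0.0083 0 -0.0004 0 0.1122 0 0.02; 0.0083 0 -0.0004 0 0.1122 0 0.02; 0 0 0 0 0 0 0.02'; python3 - <<'E'
from plan import *
s=env.get_state();print(s["ft_force"],s["joint_positions"].round(1));R4=np.load("R4.npy")
steps([((.5178,.0716,.155),R4)])
E
```

```text
t: 17.28
ee_pos: [0.4669, -0.1684, 0.1782]
orientation: [[0.069, 0.998, -0.011], [0.954, -0.069, -0.292], [-0.292, 0.01, -0.956]]
ft_force: [-1.6, -1.5, -2.1]
finger_gap: 0.0468
grip_force: 62.3
t: 17.78
ee_pos: [0.4692, -0.1208, 0.1784]
orientation: [[0.064, 0.997, 0.033], [0.927, -0.072, 0.367], [0.368, 0.007, -0.93]]
ft_force: [0.4, 0.0, -2.2]
finger_gap: 0.0466
grip_force: 62.3
t: 18.37
ee_pos: [0.4709, -0.0847, 0.2066]
orientation: [[0.036, 0.997, 0.065], [0.495, -0.075, 0.866], [0.868, 0.001, -0.496]]
ft_force: [0.1, -0.5, -2.4]
finger_gap: 0.047
grip_force: 62.4
[ 0.05505134 -0.46656887 -2.35847048] [-48.9  35.3  96.7  38.5  97.  -57.9]
5 x   0.0069 0.0070 0.0328 -0.0001 -0.0013 -0.0010   ->  [0.518 0.072 0.155]
```

```bash
python3 -m handwheel '0.0069 0.007 0.0328 0 -0.0013 -0.001 0.02; 0.0069 0.007 0.0328 0 -0.0013 -0.001 0.02; 0.0069 0.007 0.0328 0 -0.0013 -0.001 0.02; 0.0069 0.007 0.0328 0 -0.0013 -0.001 0.02; 0.0069 0.007 0.0328 0 -0.0013 -0.001 0.02; 0 0 0 0 0 0 0.02; 0 0 0 0 0 0 0.02'; cat > held.py <<'E'
from plan import *
s=env.get_state();p=s["ee_pos"];R=np.array(s["orientation"]);R4=np.load("R4.npy")
print(s["ft_force"].round(1),s["joint_positions"].round(1))
C=p+R@[.0286,0,-.0285];M=p+R@[-.0752,0,.0317];print("closed",C,"mouth",M)
a=np.arange(32)*np.pi/16;D=np.array([.5175,.0613,0])
r=.024/np.cos(np.pi/8);ax=(M-C)/.12;u=np.cross(ax,[1,0,0]);u/=np.linalg.norm(u);v=np.cross(ax,u)
ims=[]
for n in("scene","top"):
    c=cams.capture(n);ce=proj(c,(M+D+[0,0,.02])/2)[0];x0,y0=int(ce[0])-32,int(ce[1])-34
    im=cv2.resize(c["img"][y0:y0+60,x0:x0+40,::-1] if 0 else c["img"][y0:y0+64,x0:x0+64,::-1],None,fx=6.2,fy=6.2,interpolation=cv2.INTER_CUBIC)
    for ctr,rad,col,hor in((M,.025,(0,0,255),0),(C,.025,(0,255,0),0),(D+[0,0,.011],.038,(255,0,0),1),(D+[0,0,.041],.012,(255,255,0),1)):
        q=np.array([ctr+rad*(np.cos(t)*(u if not hor else np.array([1,0,0]))+np.sin(t)*(v if not hor else np.array([0,1,0]))) for t in a])
        cv2.polylines(im,[np.round((proj(c,q)-[x0,y0]+.5)*6.2).astype(int)],True,col,1)
    ims.append(im)
import sys
cv2.imwrite("pics/"+sys.argv[1],np.hstack(ims))
E
python3 held.py h1.png
```

```text
t: 18.95
ee_pos: [0.5168, 0.0745, 0.1559]
orientation: [[0.027, 0.998, 0.061], [0.508, -0.066, 0.859], [0.861, 0.008, -0.509]]
ft_force: [-0.9, 0.2, -1.8]
finger_gap: 0.047
grip_force: 62.4
[-0.9  0.2 -1.8] [-33.6  36.9 104.8  49.1  82.2 -57.6]
closed [0.51587158 0.06453265 0.19498618] mouth [0.51677018 0.06345299 0.07500073]
```

View pics/h1.png

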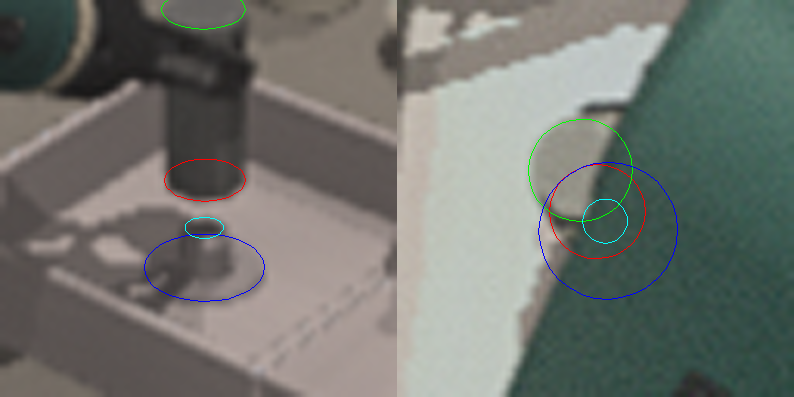

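The tube hangs mouth down over the spigot. The predicted mouth (red) and closed end (green) match the picture, and the flange (blue) sits below. From here I go by the numbers: lower with force checks.

```bash
cat > d.py <<'E'
from plan import *
import sys
s=env.get_state();p=s["ee_pos"];R=np.array(s["orientation"]);R4=np.load("R4.npy")
print(s["t"],s["ft_force"].round(1),s["ft_torque"].round(2),"mouth",p+R@[-.0752,0,.0317],"gap",s["finger_gap"])
D=np.array([.5175,.0613,0])
for z in map(float,sys.argv[1:]):steps([(D+[0,0,z]-R4@[-.0752,0,.0317],R4)])
E
python3 d.py .047
```

```text
19.05 [ 1.1  0.5 -1.8] [-0.57  0.05  0.03] mouth [0.51788847 0.06106871 0.07524409] gap 0.04704586830044304
1 x   -0.0245 -0.0003 0.0139 -0.0007 0.0083 0.0055   ->  [0.518 0.072 0.128]
```

```bash
python3 -m handwheel '-0.0121 0 0.007 0 0 0 0.02; -0.0121 0 0.007 0 0 0 0.02; 0 0 0 0 0 0 0.02; 0 0 0 0 0 0 0.02' && python3 d.py .03 && python3 -m handwheel '-0.0069 0 0.004 0 0 0 0.02; -0.0069 0 0.004 0 0 0 0.02; 0 0 0 0 0 0 0.02; 0 0 0 0 0 0 0.02' && python3 d.py .03
```

```text
t: 19.38
ee_pos: [0.5176, 0.0713, 0.1266]
orientation: [[0.032, 0.997, 0.065], [0.505, -0.072, 0.86], [0.863, 0.005, -0.506]]
ft_force: [0.0, 0.0, 0.1]
finger_gap: 0.0469
grip_force: 62.5
19.3833 [0.  0.  0.1] [-0.64  0.06 -0.05] mouth [0.51726864 0.060616   0.04571071] gap 0.04692971993232307
1 x   -0.0133 0.0001 0.0082 -0.0003 0.0045 0.0004   ->  [0.518 0.072 0.111]
t: 19.72
ee_pos: [0.5178, 0.0718, 0.1112]
orientation: [[0.03, 0.997, 0.064], [0.505, -0.071, 0.86], [0.862, 0.006, -0.506]]
ft_force: [-0.5, 0.7, -0.8]
finger_gap: 0.0471
grip_force: 62.5
19.7167 [-0.5  0.7 -0.8] [-0.63  0.05 -0.03] mouth [0.51759537 0.06105928 0.03033526] gap 0.04707737261844487
1 x   -0.0003 -0.0000 0.0000 -0.0007 0.0048 0.0018   ->  [0.518 0.072 0.111]
```

```bash
python3 -m handwheel '-0.0052 0 0.003 0 0 0 0.02; 0 0 0 0 0 0 0.02; 0 0 0 0 0 0 0.02' && python3 d.py .011 && python3 -m handwheel '-0.0052 0 0.003 0 0 0 0.02; 0 0 0 0 0 0 0.02; 0 0 0 0 0 0 0.02' && python3 d.py .011
```

```text
t: 19.97
ee_pos: [0.5178, 0.0717, 0.1053]
orientation: [[0.03, 0.997, 0.064], [0.506, -0.07, 0.86], [0.862, 0.007, -0.507]]
ft_force: [-0.4, 0.0, -1.9]
finger_gap: 0.0472
grip_force: 62.5
19.9667 [-0.4  0.  -1.9] [-0.78  0.22  0.16] mouth [0.5175633  0.06088087 0.02439998] gap 0.04716472227100311
1 x   -0.0115 -0.0000 0.0067 -0.0009 0.0058 0.0025   ->  [0.518 0.072 0.092]
t: 20.22
ee_pos: [0.5181, 0.0714, 0.0988]
orientation: [[0.03, 0.997, 0.065], [0.507, -0.071, 0.859], [0.861, 0.007, -0.508]]
ft_force: [-0.1, 0.5, -6.3]
finger_gap: 0.047
grip_force: 62.1
20.2167 [-0.1  0.5 -6.3] [-1.04  0.11  0.04] mouth [0.51791794 0.06052687 0.01793631] gap 0.04697546084358128
1 x   -0.0058 -0.0003 0.0036 -0.0005 0.0069 0.0027   ->  [0.518 0.072 0.092]
```

```bash
python3 -m handwheel '-0.0026 0 0.0015 0 0 0 0.02; 0 0 0 0 0 0 0.02; 0 0 0 0 0 0 0.02' && python3 d.py .011 && python3 -m handwheel '-0.0026 0 0.0015 0 0 0 0.02; 0 0 0 0 0 0 0.02; 0 0 0 0 0 0 0.02' && python3 d.py .011
```

```text
t: 20.47
ee_pos: [0.5182, 0.0715, 0.0963]
orientation: [[0.029, 0.997, 0.065], [0.506, -0.071, 0.859], [0.862, 0.008, -0.507]]
ft_force: [0.5, 1.8, -4.8]
finger_gap: 0.0471
grip_force: 62.1
20.4667 [ 0.5  1.8 -4.8] [-0.74 -0.02 -0.08] mouth [0.51808506 0.06070464 0.01541999] gap 0.047083500986096635
1 x   -0.0037 -0.0005 0.0023 -0.0002 0.0059 0.0028   ->  [0.518 0.072 0.092]
t: 20.72
ee_pos: [0.5182, 0.0715, 0.0933]
orientation: [[0.03, 0.997, 0.065], [0.506, -0.071, 0.859], [0.862, 0.007, -0.507]]
ft_force: [-0.1, 2.3, -3.6]
finger_gap: 0.047
grip_force: 62.1
20.7167 [-0.1  2.3 -3.6] [-0.63 -0.07 -0.05] mouth [0.51799027 0.06061763 0.01240662] gap 0.046981306856414884
1 x   -0.0011 -0.0004 0.0008 -0.0003 0.0060 0.0027   ->  [0.518 0.072 0.092]
```

```bash
python3 -m handwheel '-0.0017 0 0.001 0 0 0 0.02; 0 0 0 0 0 0 0.02; 0 0 0 0 0 0 0.02' && python3 -m handwheel '-0.0017 0 0.001 0 0 0 0.02; 0 0 0 0 0 0 0.02; 0 0 0 0 0 0 0.02' && python3 d.py .011
```

```text
t: 20.97
ee_pos: [0.5182, 0.0717, 0.0922]
orientation: [[0.029, 0.997, 0.065], [0.505, -0.071, 0.86], [0.863, 0.008, -0.506]]
ft_force: [-0.8, 0.0, 2.3]
finger_gap: 0.0469
grip_force: 62.7
t: 21.22
ee_pos: [0.5182, 0.0719, 0.0922]
orientation: [[0.028, 0.997, 0.065], [0.502, -0.071, 0.862], [0.864, 0.008, -0.503]]
ft_force: [-1.9, -4.5, 15.5]
finger_gap: 0.0472
grip_force: 63.9
21.2167 [-1.9 -4.5 15.5] [1.14 0.05 0.32] mouth [0.51815745 0.0614919  0.01125203] gap 0.04718602576803362
1 x   -0.0004 -0.0004 -0.0002 0.0000 0.0010 0.0037   ->  [0.518 0.072 0.092]
```

```bash
python3 -m handwheel '0 0 0 0 0 0 0.085; 0 0 0 0 0 0 0.085; 0 0 0 0 0 0 0.085; 0 0 0 0 0 0 0.085; 0 0 -0.02 0 0 0 0.085; 0 0 -0.035 0 0 0 0.085; 0 0 -0.035 0 0 0 0.085; 0 0 -0.035 0 0 0 0.085'; cat > chk.py <<'E'
from plan import *
from fit import octa,hullmask,big,iou
from scipy.optimize import minimize
vs=[]
for n in("scene","top"):
    c=cams.capture(n);e=proj(c,[.5175,.0613,.07])[0];o=cams.outline_of("tube",c)
    o=[r for r in o if np.hypot(*(np.array(r["xy"])-e))<15]
    if o:
        ys,xs=np.nonzero(o[0]["pixels"]);q=proj(c,np.r_[octa(.011)+[.5175,.0613,0],octa(.131)+[.5175,.0613,0]])
        print(n,o[0]["p"],"rows",ys.min(),ys.max(),"cols",xs.min(),xs.max(),"home rows",q[:,1].min().round(1),q[:,1].max().round(1),"cols",q[:,0].min().round(1),q[:,0].max().round(1));vs.append((c,big(o[0]["pixels"])))
O=np.r_[octa(0),octa(.12)]
def f(p):
    R=Ro.from_rotvec([p[3]/10,p[4]/10,0]).as_matrix();return -sum(iou(hullmask(c,O@R.T+p[:3]),m) for c,m in vs)
p0=np.array([.5175,.0613,.011,0,0]);S=np.vstack([p0,p0+np.diag([.008,.008,.008,.5,.5])])
r=minimize(f,p0,method="Nelder-Mead",options=dict(initial_simplex=S,maxfev=500));print(len(vs),"home",f(p0),"fit",r.x,r.fun)
p1=np.array([.5175,.0613,.018,0,0]);print("7mm up",f(p1))
E
python3 chk.py; python3 d.py
```

```text
t: 21.88
ee_pos: [0.5095, -0.0366, 0.1535]
orientation: [[0.03, 0.998, 0.063], [0.506, -0.07, 0.86], [0.862, 0.006, -0.506]]
ft_force: [0.5, -0.8, -0.4]
finger_gap: 0.085
grip_force: 0.0
scene 0.62 rows 183 215 cols 261 273 home rows 182.8 216.2 cols 259.5 273.0
top 0.56 rows 187 207 cols 206 222 home rows 186.6 207.6 cols 205.7 222.6
2 home -1.8155868864942895 fit [ 0.5184  0.063   0.0116  0.0599 -0.0186] -1.8735973587201846
7mm up -1.7811096490986857
22.0833 [-0.3  0.2 -0.2] [-0.42  0.04  0.01] mouth [ 0.51036004 -0.04764518  0.07212052] gap 0.08492112470469636
```

```bash
python3 - <<'E'
from plan import *
s=env.get_state();p=s["ee_pos"];R=down(10)
steps([(p+[0,0,.07],None),((.518,.062,.20),R),((.518,.062,.14),R)])
E
```

```text
2 x   0.0302 0.0003 -0.0178 0.0000 0.0000 -0.0000   ->  [ 0.51  -0.037  0.223]
10 x   0.0074 0.0010 0.0076 0.0136 -0.1032 -0.0220   ->  [0.518 0.062 0.2  ]
2 x   0.0000 0.0000 0.0300 0.0000 0.0000 -0.0000   ->  [0.518 0.062 0.14 ]
```

```bash
python3 -m handwheel '0.0302 0 -0.0178 0 0 0 0; 0.0302 0 -0.0178 0 0 0 0; 0.0074 0.001 0.0076 0.0136 -0.1032 -0.022 0; 0.0074 0.001 0.0076 0.0136 -0.1032 -0.022 0; 0.0074 0.001 0.0076 0.0136 -0.1032 -0.022 0; 0.0074 0.001 0.0076 0.0136 -0.1032 -0.022 0; 0.0074 0.001 0.0076 0.0136 -0.1032 -0.022 0' && python3 -m handwheel '0.0074 0.001 0.0076 0.0136 -0.1032 -0.022 0; 0.0074 0.001 0.0076 0.0136 -0.1032 -0.022 0; 0.0074 0.001 0.0076 0.0136 -0.1032 -0.022 0; 0.0074 0.001 0.0076 0.0136 -0.1032 -0.022 0; 0.0074 0.001 0.0076 0.0136 -0.1032 -0.022 0; 0 0 0 0 0 0 0;  0 0 0 0 0 0 0'; python3 - <<'E'
from plan import *
s=env.get_state();R=down(10);print(s["ft_force"])
steps([((.518,.062,.14),R)])
E
```

```text
t: 22.67
ee_pos: [0.5153, 0.0178, 0.2248]
orientation: [[-0.066, 0.998, 0.004], [0.867, 0.055, 0.495], [0.493, 0.037, -0.869]]
ft_force: [0.4, 0.7, -0.4]
finger_gap: 0.0005
grip_force: 0.0
t: 23.25
ee_pos: [0.5143, 0.0665, 0.1992]
orientation: [[-0.182, 0.983, -0.005], [0.983, 0.182, 0.002], [0.003, -0.004, -1.0]]
ft_force: [-1.2, -0.3, -0.2]
finger_gap: 0.0
grip_force: 0.0
[-1.23372537 -0.25322845 -0.24819354]
2 x   -0.0026 0.0015 0.0296 -0.0021 -0.0014 0.0043   ->  [0.518 0.062 0.14 ]
```

```bash
python3 -m handwheel '-0.0026 0.0015 0.0296 0 0 0 0; -0.0026 0.0015 0.0296 0 0 0 0; 0 0 0.005 0 0 0 0; 0 0 0 0 0 0 0; 0 0 0 0 0 0 0' && python3 -m handwheel '0 0 0.003 0 0 0 0; 0 0 0 0 0 0 0; 0 0 0 0 0 0 0' && python3 -m handwheel '0 0 0.0015 0 0 0 0; 0 0 0 0 0 0 0; 0 0 0 0 0 0 0'
```

```text
t: 23.67
ee_pos: [0.5201, 0.0577, 0.1365]
orientation: [[-0.174, 0.985, -0.002], [0.985, 0.174, 0.002], [0.002, -0.002, -1.0]]
ft_force: [0.2, -0.8, 0.6]
finger_gap: 0.0001
grip_force: 0.0
t: 23.92
ee_pos: [0.5211, 0.0583, 0.1345]
orientation: [[-0.175, 0.985, 0.001], [0.985, 0.175, 0.001], [0.001, 0.001, -1.0]]
ft_force: [-0.0, -0.1, 0.1]
finger_gap: 0.0002
grip_force: 0.0
t: 24.17
ee_pos: [0.5205, 0.0586, 0.1322]
orientation: [[-0.176, 0.984, -0.001], [0.984, 0.176, 0.001], [0.001, -0.0, -1.0]]
ft_force: [0.1, -0.5, 0.0]
finger_gap: -0.0004
grip_force: 0.0
```

```bash
python3 -m handwheel '0 0 0.0015 0 0 0 0; 0 0 0 0 0 0 0; 0 0 0 0 0 0 0' && python3 -m handwheel '0 0 0.001 0 0 0 0; 0 0 0 0 0 0 0; 0 0 0 0 0 0 0'; python3 - <<'E'
from plan import *
s=env.get_state();p=s["ee_pos"]
steps([(p+[0,0,.2],None),spout(-1.2,.145,.33),spout(-1.2,.145,.175),spout(0,.145,.175),(spout(0,.145,.34))])
E
```

```text
t: 24.42
ee_pos: [0.5207, 0.0587, 0.1311]
orientation: [[-0.175, 0.984, -0.0], [0.984, 0.175, 0.001], [0.001, 0.0, -1.0]]
ft_force: [-1.7, -0.2, 7.3]
finger_gap: -0.0001
grip_force: 3.3
t: 24.67
ee_pos: [0.5214, 0.0587, 0.1312]
orientation: [[-0.176, 0.984, 0.001], [0.984, 0.176, 0.001], [0.001, 0.002, -1.0]]
ft_force: [-2.5, 0.5, 14.6]
finger_gap: -0.0
grip_force: 7.2
6 x   0.0000 0.0001 -0.0333 0.0000 -0.0000 0.0000   ->  [0.521 0.059 0.331]
6 x   0.0157 0.0268 0.0002 0.0003 -0.0002 -0.0186   ->  [0.657 0.186 0.33 ]
5 x   -0.0000 0.0000 0.0310 0.0000 0.0000 0.0000   ->  [0.657 0.186 0.175]
11 x   -0.0009 -0.0158 0.0000 0.0000 0.0000 -0.1091   ->  [0.554 0.059 0.175]
5 x   0.0000 0.0000 -0.0330 0.0000 0.0000 -0.0000   ->  [0.554 0.059 0.34 ]
```

The tube top stops at 0.1312 m under 14.6 N, which is the full home height (expected 0.131). Now I swing the spout back.

```bash
python3 -m handwheel '0 0 -0.0333 0 0 0 0.0;0 0 -0.0333 0 0 0 0.085;0 0 -0.0333 0 0 0 0.085;0 0 -0.0333 0 0 0 0.085;0 0 -0.0333 0 0 0 0.085;0 0 -0.0333 0 0 0 0.085' && python3 -m handwheel '0.0157 0.0268 0 0 0 -0.0186 0.085;0.0157 0.0268 0 0 0 -0.0186 0.085;0.0157 0.0268 0 0 0 -0.0186 0.085;0.0157 0.0268 0 0 0 -0.0186 0.085;0.0157 0.0268 0 0 0 -0.0186 0.085;0.0157 0.0268 0 0 0 -0.0186 0.085; 0 0 0 0 0 0 0.085; 0 0 0 0 0 0 0.085'; python3 - <<'E'
from plan import *
steps([spout(-1.17,.145,.33),spout(-1.17,.145,.175),spout(0.01,.145,.175)])
s=env.get_state();c=cams.capture("top")
for r in cams.outline_of("spout",c)[:2]:
    q,x=r["pixels"],r["xy"];ys,xs=np.nonzero(q);print(r["p"],x,xs.min(),xs.max(),ys.min(),ys.max())
print(proj(c,[[*spout(t,.18,0)[0][:2],.205] for t in(-1.0,-1.1,-1.15,-1.2,-1.3)]))
E
```

```text
t: 25.17
ee_pos: [0.5201, 0.0584, 0.331]
orientation: [[-0.176, 0.984, -0.001], [0.984, 0.176, 0.001], [0.001, -0.001, -1.0]]
ft_force: [1.1, -1.0, -0.1]
finger_gap: 0.0603
grip_force: 0.0
t: 25.83
ee_pos: [0.6569, 0.1867, 0.328]
orientation: [[-0.285, 0.958, -0.002], [0.958, 0.285, 0.001], [0.001, -0.002, -1.0]]
ft_force: [0.9, -0.5, -0.1]
finger_gap: 0.0849
grip_force: 0.0
1 x   -0.0010 -0.0042 -0.0020 -0.0021 -0.0014 -0.0285   ->  [0.653 0.185 0.33 ]
5 x   -0.0000 0.0000 0.0310 0.0000 0.0000 -0.0000   ->  [0.653 0.185 0.175]
11 x   -0.0008 -0.0155 0.0000 0.0000 0.0000 -0.1073   ->  [0.554 0.057 0.175]
0.87 [205.1, 136.4] 157 223 129 151
[[163.69840556 158.45779436]
 [161.29601904 153.23119669]
 [160.30847574 150.5408165 ]
 [159.46614027 147.80851396]
 [158.22301763 142.24687111]]
```

```bash
python3 -m handwheel '-0.001 -0.0042 -0.002 0 0 -0.0285 0.085; 0 0 0.031 0 0 0 0.085; 0 0 0.031 0 0 0 0.085; 0 0 0.031 0 0 0 0.085; 0 0 0.031 0 0 0 0.085; 0 0 0.031 0 0 0 0.085; 0 0 0 0 0 0 0.028; 0 0 0 0 0 0 0.028' && python3 -m handwheel '0 0 0 0 0 0 0.028; 0 0 0 0 0 0 0.028; 0 0 0 0 0 0 0.028; 0 0 0 0 0 0 0.028'
```

```text
t: 26.6
ee_pos: [0.6507, 0.1825, 0.1754]
orientation: [[-0.31, 0.951, -0.005], [0.951, 0.31, 0.0], [0.002, -0.005, -1.0]]
ft_force: [0.6, 0.0, 0.9]
finger_gap: 0.0632
grip_force: 0.0
t: 26.93
ee_pos: [0.6537, 0.1838, 0.1783]
orientation: [[-0.311, 0.95, 0.002], [0.95, 0.311, 0.002], [0.001, 0.003, -1.0]]
ft_force: [0.5, -0.4, -0.3]
finger_gap: 0.0282
grip_force: 0.0
```

```bash
python3 -m handwheel '-0.0008 -0.0155 0 0 0 -0.1073 0.028;-0.0008 -0.0155 0 0 0 -0.1073 0.028;-0.0008 -0.0155 0 0 0 -0.1073 0.028;-0.0008 -0.0155 0 0 0 -0.1073 0.028;-0.0008 -0.0155 0 0 0 -0.1073 0.028;-0.0008 -0.0155 0 0 0 -0.1073 0.028' && python3 -m handwheel '-0.0008 -0.0155 0 0 0 -0.1073 0.028;-0.0008 -0.0155 0 0 0 -0.1073 0.028;-0.0008 -0.0155 0 0 0 -0.1073 0.028;-0.0008 -0.0155 0 0 0 -0.1073 0.028;-0.0008 -0.0155 0 0 0 -0.1073 0.028; 0 -0.002 0 0 0 -0.015 0.028; 0 0 0 0 0 0 0.028'; python3 - <<'E'
from plan import *
steps([spout(.015,.145,.175)])
E
```

```text
t: 27.43
ee_pos: [0.5793, 0.1299, 0.1777]
orientation: [[-0.823, 0.569, 0.002], [0.569, 0.823, 0.003], [-0.0, 0.003, -1.0]]
ft_force: [0.6, 1.8, 1.0]
finger_gap: 0.0285
grip_force: 1.2
t: 28.02
ee_pos: [0.5534, 0.0545, 0.177]
orientation: [[-0.998, 0.063, 0.0], [0.063, 0.998, 0.001], [-0.0, 0.001, -1.0]]
ft_force: [-0.1, 0.2, -0.4]
finger_gap: 0.0278
grip_force: 0.0
1 x   -0.0003 0.0021 0.0020 0.0011 0.0004 0.0052   ->  [0.554 0.057 0.175]
```

Release, rise clear, then check the spout angle and the tube from the cameras.

```bash
python3 -m handwheel '0 0 0 0 0 0 0.06; 0 0 0 0 0 0 0.06; 0 0 -0.02 0 0 0 0.06; 0 0 -0.035 0 0 0 0.085; 0 0 -0.035 0 0 0 0.085; 0 0 -0.035 0 0 0 0.085; 0 0 -0.035 0 0 0 0.085; 0 0 -0.03 0 0 0 0.085' && python3 -m handwheel '0.03 0 -0.02 0 0 0 0.085; 0.03 0 -0.02 0 0 0 0.085; 0 0.04 0 0 0 0 0.085; 0 0.04 0 0 0 0 0.085; 0 0.04 0 0 0 0 0.085; 0 0.04 0 0 0 0 0.085; 0 0.04 0 0 0 0 0.085; 0 0.04 0 0 0 0 0.085' && python3 -m handwheel '0 0.02 0 0 0 0 0.085; 0 0 0 0 0 0 0.085; 0 0 0 0 0 0 0.085'; python3 - <<'E'
from plan import *
c=cams.capture("top");b=None
for k in("spout","outlet"):
  for r in cams.outline_of(k,c)[:2]:
    ys,xs=np.nonzero(r["pixels"]);print(k,r["p"],xs.min(),xs.max(),ys.min(),ys.max(),"low cols",xs[ys>ys.max()-8].mean(),"pts",[(y,xs[ys==y].mean().round(1)) for y in range(ys.min()+12,ys.max(),12)])
for t in(-.2,-.1,0,.1,.2):print(t,proj(c,[[*spout(t,q,0)[0][:2],.205] for q in(.06,.18)]).round(1).tolist())
E
python3 chk.py
```

```text
t: 28.68
ee_pos: [0.5534, 0.0557, 0.369]
orientation: [[-0.998, 0.06, 0.001], [0.06, 0.998, 0.001], [-0.001, 0.001, -1.0]]
ft_force: [0.7, -0.5, -1.2]
finger_gap: 0.0849
grip_force: 0.0
t: 29.35
ee_pos: [0.5068, 0.3007, 0.4067]
orientation: [[-0.998, 0.06, -0.001], [0.06, 0.998, 0.001], [0.001, 0.001, -1.0]]
ft_force: [0.5, 0.1, 0.7]
finger_gap: 0.0847
grip_force: 0.0
t: 29.6
ee_pos: [0.508, 0.3194, 0.406]
orientation: [[-0.998, 0.057, -0.002], [0.057, 0.998, 0.0], [0.002, 0.0, -1.0]]
ft_force: [-0.4, -0.7, 0.3]
finger_gap: 0.0849
grip_force: 0.0
spout 0.67 171 258 129 240 low cols 219.2357142857143 pts [(141, np.float64(220.0)), (153, np.float64(218.5)), (165, np.float64(218.0)), (177, np.float64(217.0)), (189, np.float64(215.5)), (201, np.float64(213.9)), (213, np.float64(213.5)), (225, np.float64(212.0)), (237, np.float64(226.0))]
spout 0.57 209 223 129 196 low cols 212.58928571428572 pts [(141, np.float64(217.5)), (153, np.float64(215.0)), (165, np.float64(214.0)), (177, np.float64(213.0)), (189, np.float64(212.5))]
outlet 0.66 209 222 129 195 low cols 212.60344827586206 pts [(141, np.float64(217.5)), (153, np.float64(215.0)), (165, np.float64(214.0)), (177, np.float64(213.0)), (189, np.float64(212.5))]
-0.2 [[211.2, 149.4], [199.8, 187.1]]
-0.1 [[213.2, 149.8], [205.7, 188.4]]
0 [[215.2, 150.0], [211.7, 189.1]]
0.1 [[217.2, 150.1], [217.8, 189.3]]
0.2 [[219.1, 149.9], [223.9, 188.8]]
scene 0.72 rows 183 215 cols 260 273 home rows 182.8 216.2 cols 259.5 273.0
top 0.78 rows 191 207 cols 206 222 home rows 186.6 207.6 cols 205.7 222.6
2 home -1.5605901985890398 fit [ 0.5189  0.0639  0.011   0.049  -0.2124] -1.6148906998967183
7mm up -1.5121837404723681
```

```bash
python3 -c "
from rig import env
print(env.close_job())"
```

```text
the job is handed in; nothing more can be done
None
```

The tube is home on the spigot, mouth down (its top stopped at 131 mm under a 15 N push), the spout is back at about 0.01 rad, nothing is held, and the job was handed in at about 30 s (the hand-in returned no verdict); I viewed 11 pictures, one over the limit of 10.

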